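Fit the blue filter and fold the sprung filter stand up into the lamp beam

TASK

Lay the blue filter glass flat in the cell of the lamp's filter stand while the stand is folded down, put the brass retaining ring on it and screw the ring clockwise until it is snug. Then push the stand's red lever past the over-centre point of its spring so that the stand snaps upright in front of the lamp, with glass and ring still locked in it. Leave the other two filters, the bottle, the beaker and the test-tube rack where they are.

Things in the scene. Friction and masses are not known exactly. Their poses are not given: they have to be found in the camera images.
- lamp_unit: bench lamp on a fixed grey base plate, 340 (x -205 to +135) by 110 by 12 mm thick. Origin on the table under the middle of the stand's hinge. Its x runs along the beam, from the lamp towards the folded-down stand; z up. An exposed coil spring stands beside the hinge at y -40, two bearing cheeks at y +-23 (up to z 72).
- lamp_head (a point): middle of the front face of the lamp head, 147 mm above the table, at x -115 of the lamp unit. The head is a white cylinder of 76 mm diameter reaching 90 mm back from here along -x, on a post at x -160.
- hinge (a point): middle of the stand's hinge axis, 55 mm above the table; axes as lamp_unit; the hinge axis is its y.
- stand (a joint): hinge angle of the sprung filter stand, rad: 0 folded down level on its stop (start), 1.57 upright on the other stop, cell in the beam. A spring with a dead point holds it to either stop. With glass and ring it takes about 0.5 N m to start it up; the push falls to nothing at about 0.92 rad, beyond that it snaps up by itself and is held by 0.35 N m. Let go earlier, it falls back.
- cell (a point): centre of the ledge of the filter cell, 92 mm from the hinge axis, on the stand; x points away from the hinge, z out of the cell's open face (up while folded down, at 55 mm above the table). A dark steel round holder, 77 mm diameter, underside at z -4, free space below. Two jaws, on its +x and -x sides, each cover 50 degrees either way. The glass lies on the ledge in a 4 mm deep pocket of 27 mm radius, bevelled to 29.
- opening (a point): in the opening between the jaws on the cell's +y side, at ledge level, 31 mm from the cell's centre; a like opening is on the -y side. Each spans 80 degrees and is open outwards, and downwards beyond a radius of 23.5 mm: room for fingers, and where the ring's lugs go in, with the lug line along cell y (up to 20 degrees off). Above the pocket (z 4 to 14) the jaws leave a free bore of 29 mm radius.
- lip (a point): on the +x jaw's sloping lip, under which a lug of the ring turns (slot out to 35 mm radius; the -x jaw has the same, half a turn round). With the ring lying on the glass, lugs in the openings, turn it clockwise seen from above: it gets tight after about 75 degrees, lug line 8 to 17 degrees short of cell x. Anticlockwise the solid other half of the jaw blocks it.
- lever_pad (a point): centre of the red pad (26 wide along y, 24 high, 12 mm thick) on the stand's bent lever. Folded down it is 15 mm to +x of the hinge axis, 82 mm to +y of the lamp unit's middle and 111 mm above the table. Pushed towards -x of the lamp unit it swings over and down on a circle of 58 mm radius about the hinge axis, raising the stand; upright, it is 56 mm to -x and 70 mm above the table.
- blue_glass: the blue filter glass, a flat disc 50 mm in diameter and 5 mm thick, about 26 g; origin at the centre of its underside. It lies flat on one of the three posts of the tray, 24 mm above the table, overhanging the post by 6 mm all round.
- amber_glass: amber filter glass of the same size on another post of the tray; not to be touched.
- green_glass: green filter glass of the same size on another post of the tray; not to be touched.
- tray: white filter tray, fixed, 240 (x) by 80 (y) by 8 mm, origin at the centre of its underside, with three cork-topped posts of 38 mm diameter at x -78, 0 and +78 mm, tops 24 mm above the table. Low side rims of 13 mm height at y +-38.
- ring: brass retaining ring, 22 mm high, about 45 g, lying lugs down on the table; origin at the centre of its underside, z up. Up to 7.5 mm a flange of 53 mm diameter, tapered below 4 mm, above it a grip collar of 44 mm (hole 36). Two dark lugs stick out of its foot along +x and -x (the lug line, black marks on top), 3 thick, 15 wide, out to 33 mm from the axis. A half turn makes no difference.
- bottle: amber reagent bottle, 52 mm diameter, 115 mm high, loose; leave it alone. Origin at the centre of its foot.
- beaker: glass beaker, 68 mm diameter, 85 mm high, loose; leave it alone. Origin at the centre of its foot.
- tube_rack: white test-tube rack with four corked tubes, 55 (x) by 150 (y) mm, 148 mm high, loose; leave it alone. Origin at the centre of its foot.
Mind the look-alikes: they are no part of the job. Of the things that look like the blue_glass, the largest one is meant.

How it is judged (in metres and radians):
On the way, in this order (a step that is already met when the one before it is completed fails the run):
1. the blue glass lies flat in the pocket of the folded-down stand, let go (x of blue_glass in the frame of cell between -0.004 and 0.004 m and y of blue_glass in the frame of cell between -0.004 and 0.004 m and z of blue_glass in the frame of cell between -0.002 and 0.0025 m and angle between the z axis of blue_glass and the z axis of cell, either way round below 0.08 rad and value of joint stand below 0.1 rad and contact force between the fingers and blue_glass below 0.3 N), for 0.2 s.
2. with the stand still down, the ring is on the glass and screwed until its lugs are well under the lips (x of blue_glass in the frame of cell between -0.004 and 0.004 m and y of blue_glass in the frame of cell between -0.004 and 0.004 m and z of blue_glass in the frame of cell between -0.002 and 0.0025 m and angle between the z axis of each of blue_glass, ring and the z axis of cell, either way round below 0.08 rad and x of ring in the frame of cell between -0.005 and 0.005 m and y of ring in the frame of cell between -0.005 and 0.005 m and z of ring in the frame of cell between 0.003 and 0.007 m and angle between the x axis of ring and the x axis of cell, either way round below 0.45 rad and value of joint stand below 0.1 rad), for 0.2 s.
3. the stand has snapped upright with glass and ring in it (x of blue_glass in the frame of cell between -0.004 and 0.004 m and y of blue_glass in the frame of cell between -0.004 and 0.004 m and z of blue_glass in the frame of cell between -0.002 and 0.0025 m and angle between the z axis of each of blue_glass, ring and the z axis of cell, either way round below 0.08 rad and x of ring in the frame of cell between -0.005 and 0.005 m and y of ring in the frame of cell between -0.005 and 0.005 m and z of ring in the frame of cell between 0.003 and 0.007 m and angle between the x axis of ring and the x axis of cell, either way round below 0.45 rad and value of joint stand above 1.5 rad), for 0.2 s.
At the end, for the whole second after the job is handed in: stand upright (over 1.5 rad), at rest; blue glass flat in the cell (4 mm off centre at most, on the ledge within 2 mm); ring on it (5 mm off centre at most, underside 3 to 7 mm off the ledge), lug line within 0.45 rad of cell x; other filters moved under 20 mm, bystanders under 30 mm (all of step 3 and velocity of joint stand between -0.1 and 0.1 rad/s and linear speed of each of ring, blue_glass below 0.03 m/s); the robot touches nothing.
It fails at once if another filter is shifted by more than 20 mm (distance of any of amber_glass, green_glass from where it was at the start of the episode above 0.02 m).
It fails at once if the bottle, beaker or test-tube rack is shifted by more than 30 mm (distance of any of bottle, beaker, tube_rack from where it was at the start of the episode above 0.03 m).
It fails at once if the bottle, beaker or test-tube rack is tipped (angle between any of bottle, beaker, tube_rack's own z axis and vertical above 0.35 rad).
It also fails if it takes over 64 s, if anything falls off the work surface, if the arm or the gripper's body presses on something with over 40 N, if the wrist force passes 120 N, or if a joint passes its speed limit or range.

ROBOT

A 6-joint arm with a two-finger parallel gripper is mounted at the origin on the work surface. World frame = base frame: x ahead of the robot, y to its left, z up, the work surface at z = 0. Lengths are in mm, angles in degrees, forces in N, time in s.
With the tool pointing down it reaches from about 325 to 900 mm from the base axis. Payload 6.1 kg.
Tool frame: the origin (TCP) lies on the centre line of the jaws, within the pads' length; the fingertips stand bot.tip_reach ahead of it and the grasp point (between the pads) lies 3 mm ahead of it (bot.tip_reach is the distance from the TCP to the fingertips, in mm); z points along the fingers, y is the direction in which the jaws open and shut (so a half turn about z gives the same grasp; the last joint's range is limited). The gripper opens to 85 mm and grips with 20 to 120 N. Pads are 22 mm wide; open, the fingers measure 114 mm over their backs; the gripper's body (76 mm by 85 mm) begins 54 mm behind the grasp point. The pads swing forward as they close: fully open they stand 13 mm farther back than shut.
Start: joints at [-75.063, 12.628, 87.462, -0, 79.91, -7.225], TCP at [235.759, -578.821, 253.3] pointing down, gripper open.
Joint ranges: [-170.65, 170.65], [-52.31, 119.04], [5.05, 147.46], [-71.25, 251.25], [11.57, 151.72], [-153.62, 153.62]. Speed limits (degrees/s): [147.25, 147.25, 172.46, 180, 180, 180].

INTERFACE

Orientations are given as a 3x3 rotation matrix whose columns are the frame's x, y, z axes.
In Python, from station import bot, cams gives the robot as it stands.
- The arm moves only by the tool step_arm, never from a script. Its argument "targets" is one flat list of numbers, 7 for each row, row after row: the shift along the world's x, y, z in mm, then the turn, a rotation vector about the world's x, y, z in degrees, then the finger opening in mm, from 0 to 85.4. In form: [tx, ty, tz, rx, ry, rz, fingers, tx, ty, tz, rx, ry, rz, fingers, ...]. A call has 1 to 5 rows; each row shifts and turns the pose as measured when the row begins; what a row does not reach is not made up. A row lasts 1/12 s, in which the tool goes at most 41.7 mm and 7.16 degrees, less where a joint would pass 70% of its speed; a pose out of reach is approached as far as the arm can. A call with a gripper value outside its range is refused whole. The fingers move at their own pace and stop on an object; "force" is the grip in N (left out, the last holds). Time passes only in rows, so rows that do not move let the fingers close. It gives the time, the measured TCP pose, the force and the opening at its end, in the units of the state.
- bot.read_state(): the state, without advancing time (a new reading comes with each control period).
- cams.read_camera(name): name is "scene" or "top"; returns a dict with "img" (420x560x3 uint8, blue, green, red), "mtx" (3x3 intrinsics, pixels), "R" (3x3) and "t" (3): a world point X has camera coordinates R X + t. Camera axes: x right, y down, z forward; pixel columns grow to the right and rows downward; lengths in mm; the calibration is good to about 2 mm. A picture is of the moment at which its call begins. There is no depth.
- bot.job_done(): hands the job in, once; it reports no verdict.
The state is a dict: "time": time; "joint_positions": joint angles; "joint_vel": joint speeds; "tau": joint torques, N m; "eef_pos": TCP position; "orientation": TCP orientation; "force": force on the tool from outside, world axes, zero at the start; "wrist_torque": the same for the moment, N m; "opening": finger opening in mm.
Only numpy, scipy, OpenCV 4.12 (cv2) and the standard library are available. Lean on these libraries where they do the work, as an engineer would, in place of code of your own. Each camera call takes 0.05 s, during which the arm holds its last target.

## Working session

There is one attempt and no reset: what is moved stays moved. The work goes in short steps, Python scripts to look and compute and a tool call to move; the robot and the scene stay as the last step left them, time stands still between calls to the robot, and variables do not carry over. Pictures are saved under pics/ and viewed, and the job is handed in when it is done.

Besides the shell and the picture viewer there is one more tool, called after ">>>" in YAML: its name, and indented under it one key for each argument. step_arm: Moves the arm, as the interface text tells. Its arguments: {"type":"object","properties":{"targets":{"type":"array","items":{"type":"number"}},"force":{"type":"number"}},"required":["targets"]}

```bash
ls; mkdir -p pics; python3 - <<'E'
from station import bot,cams
import cv2
s=bot.read_state();print(s);print(bot.tip_reach)
for n in("scene","top"):
    c=cams.read_camera(n);cv2.imwrite(f"pics/{n}0.png",c["img"]);print(n,c["mtx"],c["R"],c["t"])
E
```

```text
pics
{'time': 0.0, 'joint_positions': array([-7.50633117e+01,  1.26751790e+01,  8.75261079e+01, -1.04122014e-03,
        7.99088260e+01, -7.22377834e+00]), 'joint_vel': array([-0.13271363,  0.06045069, -0.08295175, -0.00876424,  0.14481383,
       -0.00520807]), 'tau': array([-5.95840575e-04, -4.96902502e+01, -3.89402568e+01, -2.91913393e-04,
        1.09802425e-02, -2.69554704e-06]), 'eef_pos': array([ 235.60988019, -578.28749416,  252.19669688]), 'orientation': array([[ 9.26129920e-01,  3.77204333e-01, -5.12641798e-04],
       [ 3.77204615e-01, -9.26128095e-01,  1.85228251e-03],
       [ 2.23917018e-04, -1.90882510e-03, -9.99998153e-01]]), 'force': array([-0.04109551, -0.18607175, -1.27529932]), 'wrist_torque': array([-0.00393213, -0.06093782, -0.00262486]), 'opening': 85.51104600972391}
22.0
scene [[535.96353485   0.         286.7442995 ]
 [  0.         535.96353485 203.18543318]
 [  0.           0.           1.        ]] [[ 0.30794268  0.95132867 -0.01204481]
 [ 0.72751989 -0.24361685 -0.64137792]
 [-0.61309552  0.18874479 -0.76713055]] [-281.89696429 -331.82027712 1620.95776331]
top [[517.04242746   0.         280.29561771]
 [  0.         517.04242746 214.25538074]
 [  0.           0.           1.        ]] [[-0.15371971 -0.98811181  0.00230032]
 [-0.9667006   0.14990594 -0.20740817]
 [ 0.20459763 -0.03410645 -0.97825179]] [171.11906076 584.958071   964.92057406]
```

View pics/scene0.png

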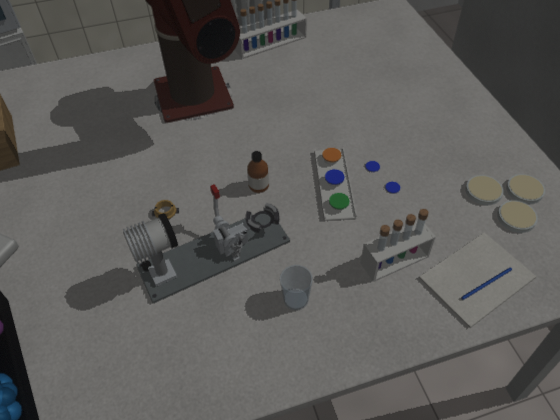

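View pics/top0.png

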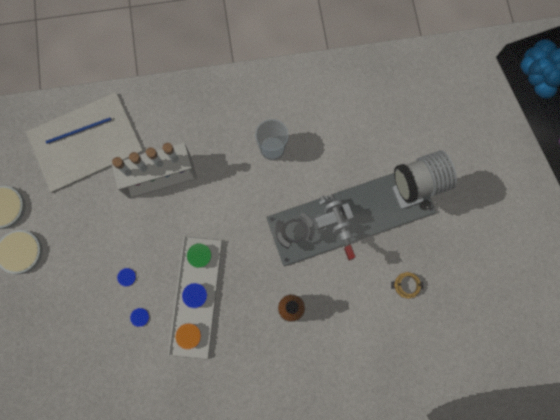

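The scene view shows the tray with orange, blue and green discs (blue at about 334,178). The stand is at 262,218, the red lever at 215,190, and the ring at 164,210. In the top view, blue is at 194,296, the cell at 295,232, the lever at 349,252, and the ring at 407,285. Two smaller blue discs are the look-alikes.

```bash
cat > h.py <<'E'
import numpy as np,cv2
from station import bot,cams
def cam(n):
    return cams.read_camera(n)
def ray(c,p):
    d=c["R"].T@np.linalg.inv(c["mtx"])@np.array([p[0],p[1],1.]);o=-c["R"].T@c["t"];return o,d/np.linalg.norm(d)
def onz(c,p,z):
    o,d=ray(c,p);return o+d*(z-o[2])/d[2]
def tri(c1,p1,c2,p2):
    o1,d1=ray(c1,p1);o2,d2=ray(c2,p2)
    A=np.stack([d1,-d2],1);x=np.linalg.lstsq(A,o2-o1,rcond=None)[0]
    a=o1+x[0]*d1;b=o2+x[1]*d2;return (a+b)/2,np.linalg.norm(a-b)
def proj(c,X):
    q=c["mtx"]@(c["R"]@np.asarray(X,float)+c["t"]);return q[:2]/q[2]
def crop(c,name,u0,v0,w,h,s):
    im=c["img"][max(v0,0):v0+h,max(u0,0):u0+w];cv2.imwrite("pics/"+name,cv2.resize(im,None,fx=s,fy=s,interpolation=cv2.INTER_CUBIC))
def blobs(c,lo,hi,amin=15):
    m=cv2.inRange(cv2.cvtColor(c["img"],cv2.COLOR_BGR2HSV),np.array(lo),np.array(hi))
    n,l,st,ce=cv2.connectedComponentsWithStats(m)
    return [(ce[i].round(1),st[i].tolist()) for i in range(1,n) if st[i][4]>=amin],l
E
python3 - <<'E'
from h import *
T=cam("top");S=cam("scene")
for c in(T,S):
    print(-c["R"].T@c["t"])
    for nm,lo,hi in(("blue",(110,150,80),(130,255,255)),("green",(50,120,50),(75,255,255)),("orange",(5,150,120),(18,255,255)),("red",(0,150,80),(4,255,255)),("red2",(170,150,80),(180,255,255)),("brass",(15,80,80),(30,255,255))):
        print(nm,blobs(c,lo,hi)[0])
crop(T,"t_stand.png",255,170,200,150,4)
crop(S,"s_stand.png",130,160,190,140,4)
E
```

```text
[ 394.3632271   114.3060863  1064.86673147]
blue [(array([126.1, 276.8]), [118, 269, 17, 17, 226]), (array([194.1, 295.1]), [183, 284, 23, 23, 432]), (array([139.2, 317. ]), [131, 309, 18, 17, 242])]
green [(array([198.7, 255.4]), [188, 245, 23, 22, 390])]
orange [(array([187.7, 335.7]), [176, 324, 24, 24, 461])]
red []
red2 []
brass [(array([167.8, 148. ]), [165, 144, 7, 9, 24]), (array([134.5, 156.8]), [130, 153, 9, 9, 33]), (array([150.9, 154.4]), [147, 152, 8, 5, 19]), (array([117.1, 162.4]), [113, 158, 9, 9, 29]), (array([406.3, 285. ]), [394, 272, 27, 26, 311]), (array([187.4, 335.8]), [175, 324, 25, 24, 433])]
[1322.01590467 -118.60768971 1027.26862552]
blue [(array([372.3, 165.7]), [366, 161, 14, 10, 110]), (array([334.3, 176.4]), [325, 170, 19, 14, 210]), (array([392.4, 186.8]), [386, 182, 14, 11, 120]), (array([486.3, 282.9]), [463, 268, 48, 31, 120])]
green [(array([338.9, 200.3]), [330, 193, 19, 16, 233])]
orange []
red [(array([214.3, 188.5]), [211, 185, 8, 8, 31])]
red2 []
brass [(array([  1.1, 118.3]), [0, 99, 5, 31, 81]), (array([168.6, 208.2]), [156, 200, 20, 18, 99]), (array([157.9, 210.4]), [155, 208, 7, 6, 16])]
```

View pics/t_stand.png

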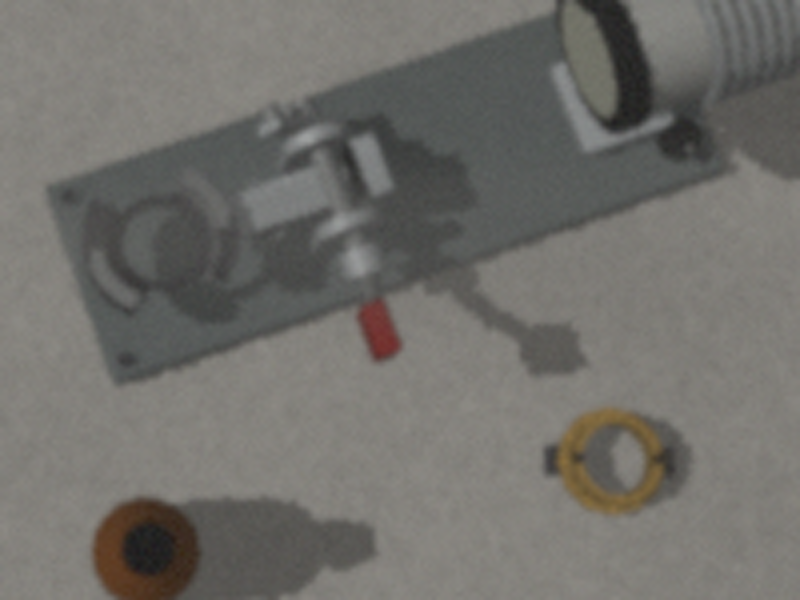

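View pics/s_stand.png

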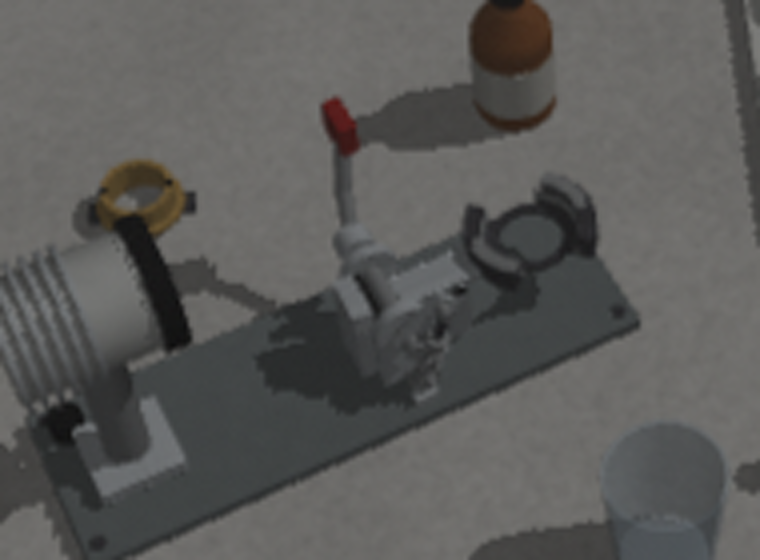

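```bash
python3 - <<'E'
from h import *
T=cam("top");S=cam("scene")
def enh(c,name,u0,v0,w,h,s):
    im=c["img"][v0:v0+h,u0:u0+w].astype(float)
    im=np.clip((im-20)*1.9,0,255).astype(np.uint8)
    im=cv2.resize(im,None,fx=s,fy=s,interpolation=cv2.INTER_CUBIC)
    for k in range(0,w,5):
        cv2.line(im,(k*s,0),(k*s,6 if k%10 else 14),(0,255,255),1)
    for k in range(0,h,5):
        cv2.line(im,(0,k*s),(6 if k%10 else 14,k*s),(0,255,255),1)
    cv2.imwrite("pics/"+name,im)
enh(T,"t_cell.png",265,205,60,55,12)
enh(S,"s_cell.png",235,195,70,55,11)
enh(T,"t_ring.png",380,260,55,50,12)
enh(S,"s_ring.png",140,190,50,45,12)
E
```

```text
(no output)
```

View pics/t_cell.png

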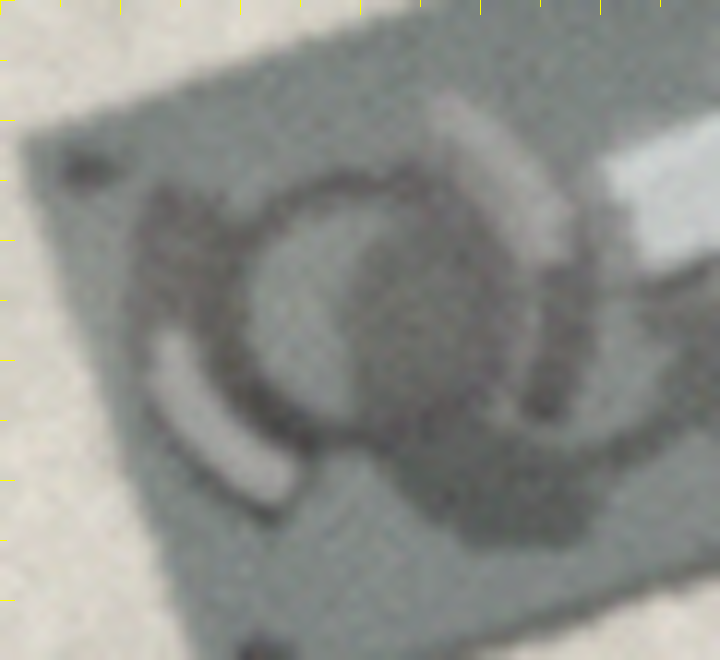

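View pics/s_cell.png

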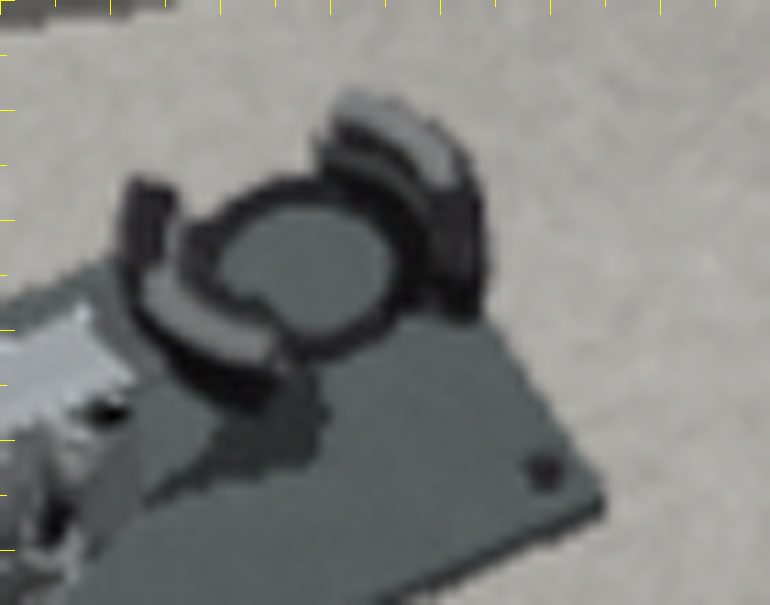

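View pics/t_ring.png

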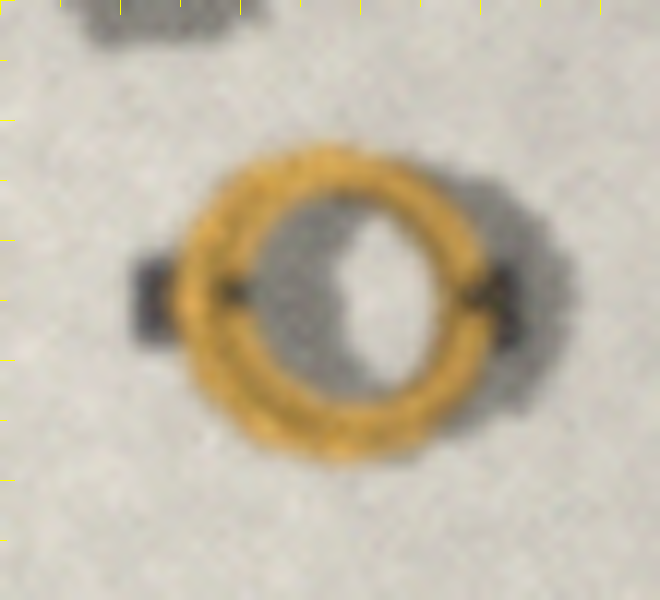

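View pics/s_ring.png

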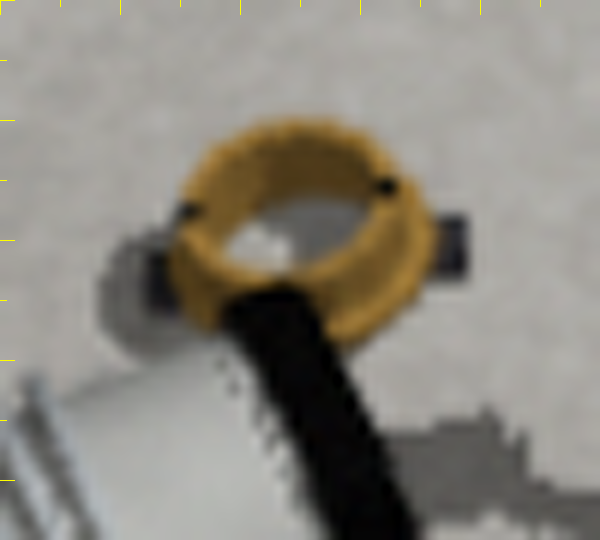

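```bash
python3 - <<'E'
from h import *
T=cam("top");S=cam("scene")
f=lambda p,s,u,v:(p[0]/s+u-0.5+0.5/s,p[1]/s+v-0.5+0.5/s)
ct=f((372,315),12,265,205);cs=f((306,266),11,235,195)
print("cell",tri(T,ct,S,cs),onz(T,ct,54),onz(S,cs,54))
rt=[f((236,292),12,380,260),f((472,297),12,380,260)];rs=[f((190,211),12,140,190),f((387,187),12,140,190)]
for a,b in zip(rt,rs): print("mark",tri(T,a,S,b),onz(T,a,22),onz(S,b,22))
R1=[onz(T,a,22) for a in rt];R2=[onz(S,a,22) for a in rs]
for R in(R1,R2): d=R[1]-R[0];print("ring c",(R[0]+R[1])/2,"ang",np.degrees(np.arctan2(d[1],d[0])),np.linalg.norm(d))
# lugs in top, z~3
a=onz(T,f((135,303),12,380,260),2);b=onz(T,f((518,305),12,380,260),2);print("lugs",a,b,(a+b)/2,np.linalg.norm(a-b),np.degrees(np.arctan2(*(b-a)[1::-1])))
for n,lo,hi in(("blue",(110,150,80),(130,255,255)),("green",(50,120,50),(75,255,255)),("orange",(5,150,120),(18,255,255))):
    for c in(T,S):
        for ce,st in blobs(c,lo,hi,100)[0]: print(n,ce,onz(c,ce,28),st[4])
E
```

```text
cell (array([568.45799371,  53.81766312,  50.80771794]), np.float64(0.626893143415494)) [567.98477394  54.31149047  54.        ] [570.84202042  52.95176775  54.        ]
mark (array([ 431.36867602, -158.77553536,   15.78141208]), np.float64(42.5361378636834)) [ 434.88763804 -135.79305265   22.        ] [ 428.74816826 -179.0430734    22.        ]
mark (array([ 432.16388408, -155.78350573,   27.93105213]), np.float64(34.33023872574132)) [ 428.0137153  -174.62047096   22.        ] [ 435.19590882 -139.81283002   22.        ]
ring c [ 431.45067667 -155.2067618    22.        ] ang -100.03949697166597 39.43119610348692
ring c [ 431.97203854 -159.42795171   22.        ] ang 80.66651828343737 39.756576240010425
lugs [ 436.48115831 -123.21273109    2.        ] [ 426.1294729  -187.62405939    2.        ] [ 431.3053156  -155.41839524    2.        ] 65.23784641615951 -99.1300592344812
blue [126.2 276.8] [532.20203464 401.93275486  28.        ] 226
blue [194.1 295.1] [475.45206086 272.29743393  28.        ] 431
blue [139.2 317. ] [449.70569325 383.99640148  28.        ] 240
blue [372.3 165.7] [473.66442863 374.88109086  28.        ] 110
blue [334.3 176.4] [477.51499976 268.70961672  28.        ] 210
blue [392.4 186.8] [556.29523167 392.72871719  28.        ] 119
blue [486.2 283. ] [872.40357567 465.07574132  28.        ] 119
green [198.6 255.4] [552.6973181  253.87529209  28.        ] 390
green [338.9 200.4] [555.34376798 250.53118365  28.        ] 234
orange [187.8 335.7] [399.44503523 293.81942985  28.        ] 460
```

```bash
python3 - <<'E'
from h import *
for n in("top","scene"):
    c=cam(n);im=cv2.GaussianBlur(c["img"],(3,3),0);hsv=cv2.cvtColor(im,cv2.COLOR_BGR2HSV)
    m=((hsv[...,0]>80)&(hsv[...,0]<110)&(hsv[...,1]>12)&(hsv[...,1]<70)).astype(np.uint8)*255
    cv2.imwrite(f"pics/m_{n}.png",m)
    # red
    r=((hsv[...,0]<5)|(hsv[...,0]>170))&(hsv[...,1]>110)&(hsv[...,2]>40)
    k,l,st,ce=cv2.connectedComponentsWithStats(r.astype(np.uint8))
    print(n,[(ce[i].round(1),st[i]) for i in range(1,k) if st[i][4]>20])
    u,v={"top":(270,222),"scene":(282,240)}[n];print(hsv[v,u])
E
```

```text
top [(array([349.3, 252.3]), array([346, 246,   8,  13,  69], dtype=int32))]
[60  5 93]
scene [(array([203.7, 100.9]), array([163,  68,  67,  51, 760], dtype=int32)), (array([162.5,  80.1]), array([159,  78,   8,   5,  30], dtype=int32)), (array([214.7, 190.8]), array([211, 185,   8,  13,  64], dtype=int32))]
[90 11 68]
```

View pics/m_top.png

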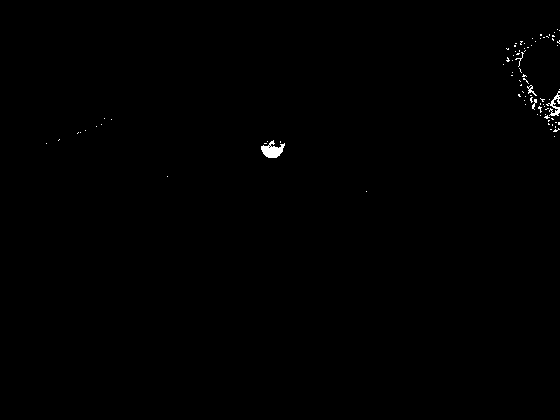

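```bash
python3 - <<'E'
from h import *
for n in("top","scene"):
    c=cam(n);g=cv2.cvtColor(c["img"],cv2.COLOR_BGR2GRAY)
    L=cv2.createLineSegmentDetector().detect(g)[0][:,0]
    for l in L:
        a=onz(c,l[:2],12);b=onz(c,l[2:],12);d=b-a;ln=np.linalg.norm(d)
        if ln>60 and 380<a[0]<700 and -200<a[1]<160: print(n,l.round(1),a[:2].round(1),b[:2].round(1),ln.round(1),(np.degrees(np.arctan2(d[1],d[0]))%180).round(2))
T=cam("top");S=cam("scene")
print(tri(T,(349.3,252.3),S,(214.7,190.8)),onz(T,(349.3,252.3),111+8),onz(S,(214.7,190.8),111))
E
```

```text
top [323.1 319.5 285.6 321. ] [389.2  26.2] [397.9 100.6] 74.9 83.36
top [342.2 246.5 285.5 266.4] [528.1 -37.7] [505.6  83.9] 123.6 100.46
top [325.2 195.7 390.9 172.7] [639.4 -21.7] [ 667.5 -167.9] 148.9 100.89
top [266.2 216.  323.6 195.8] [615.3 107.1] [639.8 -18.3] 127.8 101.06
top [283.4 266.8 270.  229.2] [505.5  88.2] [586.7 103.5] 82.6 10.67
scene [166.  214.2 178.7 245.4] [ 450.6 -158.6] [ 552.5 -146.3] 102.7 6.89
scene [171.  245.4 158.2 215.1] [ 547.  -163.2] [ 447.1 -177. ] 100.9 7.84
scene [264.6 191.6 228.1 198.2] [456.8  89.9] [448.6  -2.4] 92.6 84.95
scene [288.8 242.  150.6 304.2] [624.1  99.6] [ 686.3 -232.1] 337.4 100.61
(array([502.59391441, -36.01742996, 110.3861276 ]), np.float64(2.8784287184288813)) [501.93081722 -33.25792034 119.        ] [502.64672125 -37.44388181 111.        ]
```

>>> step_arm:
  targets: [11, 39, 0, 0, 0, 6.5, 85, 11, 39, 0, 0, 0, 6.5, 85, 11, 39, 0, 0, 0, 6.5, 85, 11, 39, 0, 0, 0, 6.5, 85, 11, 39, 0, 0, 0, 6.5, 85]
  force: 30

```text
time: 1.12
eef_pos: [288.1, -383.7, 249.4]
orientation: [[0.568, 0.823, -0.002], [0.823, -0.568, 0.001], [-0.001, -0.002, -1.0]]
force: [-0.2, -0.2, 0.7]
opening: 85.1
```

>>> step_arm:
  targets: [11, 39, 0, 0, 0, 6.5, 85, 11, 39, 0, 0, 0, 6.5, 85, 11, 39, 0, 0, 0, 6.5, 85, 11, 39, 0, 0, 0, 6.5, 85, 11, 39, 0, 0, 0, 6.5, 85]

```text
time: 1.53
eef_pos: [342.5, -182.5, 249.8]
orientation: [[0.012, 1.0, 0.001], [1.0, -0.012, -0.002], [-0.002, 0.001, -1.0]]
force: [1.4, 0.3, -0.4]
opening: 85.3
```

>>> step_arm:
  targets: [11, 39, 0, 0, 0, 6.5, 85, 11, 39, 0, 0, 0, 6.5, 85, 11, 39, 0, 0, 0, 6.5, 85, 11, 39, 0, 0, 0, 6.5, 85, 11, 39, 0, 0, 0, 6.5, 85]

```text
time: 1.95
eef_pos: [397.1, 18.9, 252.2]
orientation: [[-0.55, 0.835, 0.011], [0.835, 0.55, -0.002], [-0.008, 0.008, -1.0]]
force: [1.1, -0.8, 0.7]
opening: 85.0
```

>>> step_arm:
  targets: [11, 39, 0, 0, 0, 6.5, 85, 11, 39, 0, 0, 0, 6.5, 85, 11, 39, 0, 0, 0, 6.5, 85, 11, 30, -10, 0, 0, 6.5, 75, 11, 30, -20, 0, 0, 6.5, 75]

```text
time: 2.37
eef_pos: [454.5, 206.1, 228.5]
orientation: [[-0.926, 0.377, 0.025], [0.378, 0.926, 0.01], [-0.02, 0.019, -1.0]]
force: [1.2, -1.0, 1.2]
opening: 75.1
```

>>> step_arm:
  targets: [7, 22, -20, -0.3, 0.7, 2.5, 66, 7, 22, -25, -0.3, 0.7, 2.5, 66, 8, 20, -25, 0, 0, 2.6, 66, 0, 0, -20, 0, 0, 0, 66, 0, 0, 0, 0, 0, 0, 66]

```text
time: 2.78
eef_pos: [477.2, 280.9, 133.5]
orientation: [[-0.973, 0.23, 0.002], [0.23, 0.973, 0.003], [-0.001, 0.003, -1.0]]
force: [0.4, -0.5, -0.6]
opening: 66.0
```

```bash
cat >> h.py <<'E'
def enh(c,name,u0,v0,w,h,s,pts=()):
    im=c["img"][v0:v0+h,u0:u0+w].astype(float)
    im=np.clip((im-20)*1.9,0,255).astype(np.uint8)
    im=cv2.resize(im,None,fx=s,fy=s,interpolation=cv2.INTER_CUBIC)
    for k in range(0,w,5): cv2.line(im,(k*s,0),(k*s,6 if k%10 else 14),(0,255,255),1)
    for k in range(0,h,5): cv2.line(im,(0,k*s),(6 if k%10 else 14,k*s),(0,255,255),1)
    for X in pts:
        p=(proj(c,X)-[u0,v0]+0.5)*s; cv2.drawMarker(im,(int(p[0]),int(p[1])),(255,0,255),cv2.MARKER_CROSS,14,1)
    cv2.imwrite("pics/"+name,im)
E
python3 - <<'E'
from h import *
s=bot.read_state();p=s["eef_pos"];R=s["orientation"];print(p,R.round(3),s["opening"],s["time"])
T=cam("top");S=cam("scene")
tip=p+22*R[:,2]
pts=[tip,tip+33*R[:,1],tip-33*R[:,1]]
enh(T,"t1.png",150,250,90,70,8,pts);enh(S,"s1.png",290,110,90,100,6,pts)
E
```

```text
[477.16795665 280.92753322 133.5021496 ] [[-0.973  0.23   0.002]
 [ 0.23   0.973  0.003]
 [-0.001  0.003 -1.   ]] 66.03935625147002 2.7833
```

View pics/t1.png

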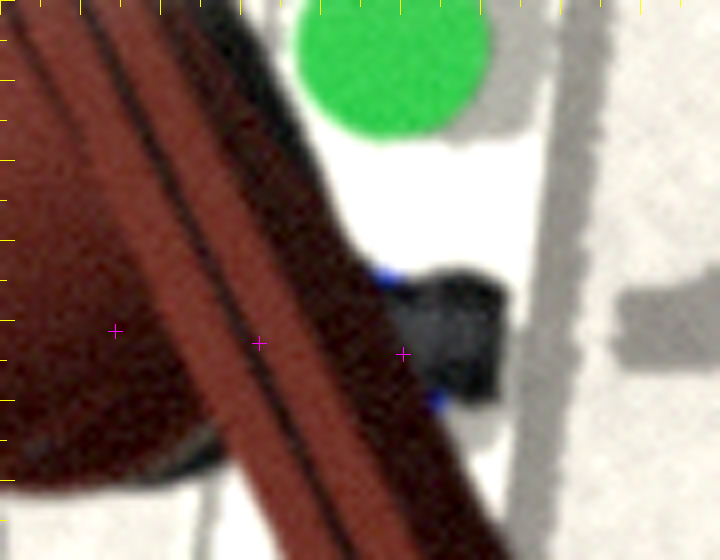

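View pics/s1.png

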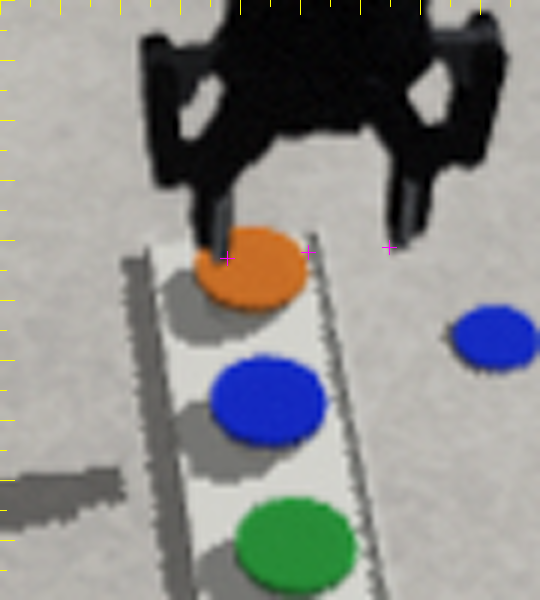

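>>> step_arm:
  targets: [-0.5, -10.5, -25, 0, 0, 0, 66, 0, 0, -25, 0, 0, 0, 66, 0, 0, -20, 0, 0, 0, 66, 0, 0, 0, 0, 0, 0, 66]

```text
time: 3.22
eef_pos: [485.2, 270.3, 76.5]
orientation: [[-0.972, 0.235, 0.023], [0.235, 0.972, 0.011], [-0.02, 0.016, -1.0]]
force: [-0.2, -0.4, -1.0]
opening: 66.3
```

```bash
cat >> h.py <<'E'
def look(tag,top,scene,half=None):
    s=bot.read_state();p=s["eef_pos"];R=s["orientation"];o=s["opening"]
    print(s["time"],p.round(1),R.round(3).tolist(),round(o,1),s["force"].round(1))
    tip=p+22*R[:,2];pts=[tip,tip+o/2*R[:,1],tip-o/2*R[:,1]]
    T=S=None
    if top: T=cam("top");enh(T,f"t{tag}.png",*top,pts)
    if scene: S=cam("scene");enh(S,f"s{tag}.png",*scene,pts)
    return s,T,S
E
python3 - <<'E'
from h import *
look("2",None,(290,130,80,75,8))
E
```

```text
3.2167 [485.2 270.3  76.5] [[-0.972, 0.235, 0.023], [0.235, 0.972, 0.011], [-0.02, 0.016, -1.0]] 66.3 [-0.2 -0.4 -1. ]
```

View pics/s2.png

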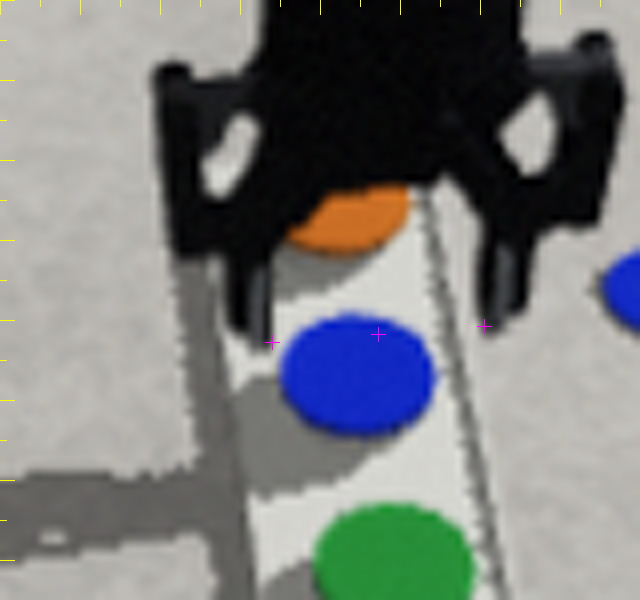

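>>> step_arm:
  targets: [-4, 0, -8, -0.3, 0.7, 0, 66, -4, 0, -8, -0.3, 0.6, 0, 66, -1, 0, -7, 0, 0, 0, 66, 0, 0, -7, 0, 0, 0, 66, 0, 0, 0, 0, 0, 0, 66]

```text
time: 3.68
eef_pos: [482.6, 272.1, 55.6]
orientation: [[-0.971, 0.237, 0.014], [0.237, 0.972, 0.005], [-0.012, 0.008, -1.0]]
force: [0.5, 0.1, -0.7]
opening: 65.7
```

```bash
python3 - <<'E'
from h import *
look("3",None,(290,130,80,75,8))
E
```

```text
3.6833 [482.6 272.1  55.6] [[-0.971, 0.237, 0.014], [0.237, 0.972, 0.005], [-0.012, 0.008, -1.0]] 65.7 [ 0.5  0.1 -0.7]
```

View pics/s3.png

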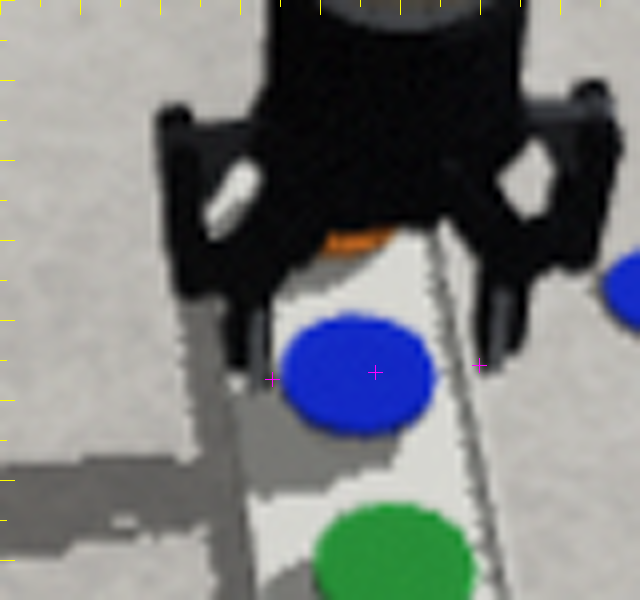

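>>> step_arm:
  targets: [-4, -3, -7, -0.3, 0.8, 0, 66, -4, -2, -7, 0, 0, 0, 66, -2, -1, -7, 0, 0, 0, 66, 0, 0, -3, 0, 0, 0, 66, 0, 0, 0, 0, 0, 0, 66]

```text
time: 4.15
eef_pos: [471.9, 265.8, 30.1]
orientation: [[-0.972, 0.236, -0.0], [0.236, 0.972, -0.0], [0.0, -0.0, -1.0]]
force: [-0.3, -0.0, 0.1]
opening: 66.1
```

>>> step_arm:
  targets: [2, 1.5, 8, 0, 0, 0, 66, 2, 1, 0, 0, 0, 0, 66, 0, 0, 0, 0, 0, 0, 66]

```text
time: 4.4
eef_pos: [475.6, 268.3, 38.1]
orientation: [[-0.972, 0.237, -0.002], [0.237, 0.972, -0.001], [0.002, -0.001, -1.0]]
force: [-1.1, -0.4, -0.3]
opening: 65.9
```

```bash
python3 - <<'E'
from h import *
look("4",None,(290,130,80,75,8))
E
```

```text
4.4 [475.6 268.3  38.1] [[-0.972, 0.237, -0.002], [0.237, 0.972, -0.001], [0.002, -0.001, -1.0]] 65.9 [-1.1 -0.4 -0.3]
```

View pics/s4.png

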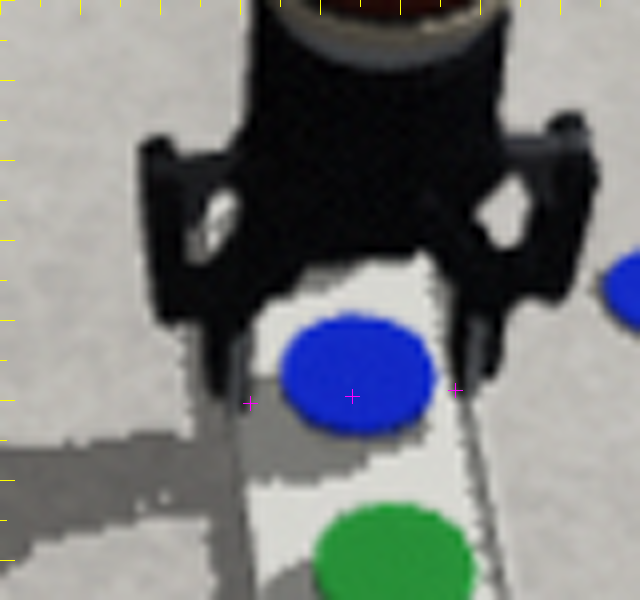

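```bash
python3 - <<'E'
from h import *
s=bot.read_state();p=s["eef_pos"];R=s["orientation"];S=cam("scene")
for r in(22,18,14,10,6):
    print(r,[((proj(S,p+r*R[:,2]+sg*33*R[:,1]-11*R[:,0])-[290,130]+.5)*8).round(0) for sg in(-1,1)],[((proj(S,p+r*R[:,2]+sg*45*R[:,1]-11*R[:,0])-[290,130]+.5)*8).round(0) for sg in(-1,1)])
E
```

```text
22 [array([255., 429.]), array([461., 416.])] [array([217., 431.]), array([499., 413.])]
18 [array([255., 420.]), array([462., 407.])] [array([217., 423.]), array([500., 405.])]
14 [array([256., 412.]), array([463., 399.])] [array([218., 414.]), array([501., 396.])]
10 [array([256., 403.]), array([464., 390.])] [array([218., 406.]), array([502., 388.])]
6 [array([257., 395.]), array([465., 382.])] [array([219., 397.]), array([503., 379.])]
```

>>> step_arm:
  targets: [0.5, 1, -3, 0, 0, 0, 66, 0.5, 1, -2.5, 0, 0, 0, 66, 0, 0, 0, 0, 0, 0, 66]

```text
time: 4.75
eef_pos: [477.5, 270.8, 33.1]
orientation: [[-0.972, 0.237, 0.0], [0.237, 0.972, -0.0], [-0.0, 0.0, -1.0]]
force: [-0.0, 0.1, -1.5]
opening: 65.8
```

>>> step_arm:
  targets: [0, 0, 0, 0, 0, 0, 45, 0, 0, 0, 0, 0, 0, 45, 0, 0, 0, 0, 0, 0, 45, 0, 0, 0, 0, 0, 0, 45]
  force: 25

```text
time: 5.08
eef_pos: [477.5, 270.8, 33.1]
orientation: [[-0.972, 0.236, -0.0], [0.236, 0.972, -0.0], [0.0, -0.0, -1.0]]
force: [-0.1, 1.6, 0.5]
opening: 48.8
```

```bash
python3 - <<'E'
from h import *
s,T,S=look("5",None,(290,130,80,75,8))
print(bot.tip_reach)
p=s["eef_pos"];R=s["orientation"]
for r in(22,18,14,10):
    print(r,[((proj(S,p+r*R[:,2]+sg*25*R[:,1]-11*R[:,0])-[290,130]+.5)*8).round(0) for sg in(-1,1)])
E
```

```text
5.0833 [477.5 270.8  33.1] [[-0.972, 0.236, -0.0], [0.236, 0.972, -0.0], [0.0, -0.0, -1.0]] 48.8 [-0.1  1.6  0.5]
22.0
22 [array([288., 440.]), array([444., 430.])]
18 [array([289., 432.]), array([445., 422.])]
14 [array([289., 423.]), array([446., 413.])]
10 [array([290., 415.]), array([447., 405.])]
```

View pics/s5.png

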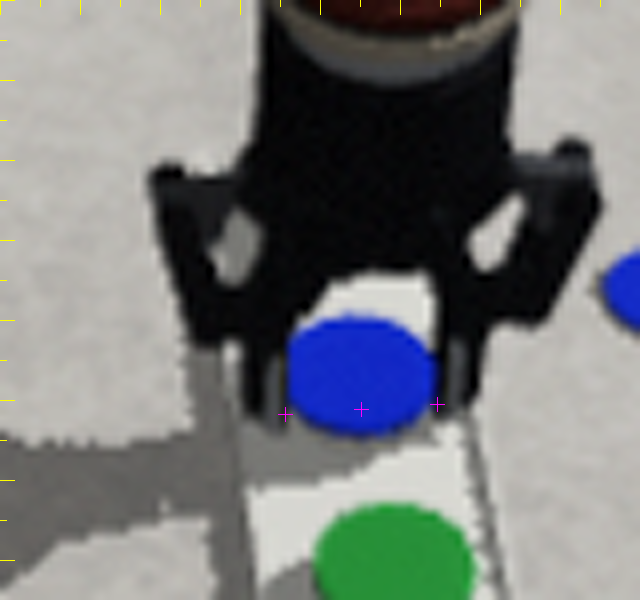

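>>> step_arm:
  targets: [0, 0, 15, 0, 0, 0, 45, 0, 0, 30, 0, 0, 0, 45, 0, 0, 35, 0, 0, 0, 45, 0, 0, 35, 0, 0, 0, 45, 4, -10, 20, 0, 0, -3, 45]

```text
time: 5.55
eef_pos: [473.7, 258.8, 164.4]
orientation: [[-0.958, 0.286, -0.017], [0.286, 0.958, -0.005], [0.015, -0.01, -1.0]]
force: [0.6, 0.5, 0.5]
opening: 48.4
```

>>> step_arm:
  targets: [9, -22, 10, 0, 0, -6.5, 45, 9, -22, 0, 0, 0, -6.5, 45, 9, -22, 0, 0, 0, -6.5, 45, 9, -22, 0, 0, 0, -6.5, 45, 9, -22, 0, 0, 0, -6.5, 45]

```text
time: 5.97
eef_pos: [522.8, 149.1, 184.1]
orientation: [[-0.641, 0.767, -0.002], [0.767, 0.641, 0.006], [0.005, 0.003, -1.0]]
force: [0.6, 1.1, 0.6]
opening: 48.2
```

>>> step_arm:
  targets: [9, -22, 0, 0, 0, -6.5, 45, 9, -22, 0, 0, 0, -6.5, 45, 9, -22, 0, 0, 0, -6.5, 45, 8, -15, 0, 0, 0, -6, 45, 0, 0, 0, 0, 0, 0, 45]

```text
time: 6.38
eef_pos: [560.1, 59.8, 184.2]
orientation: [[-0.217, 0.976, 0.003], [0.976, 0.217, 0.004], [0.003, 0.004, -1.0]]
force: [0.7, 0.1, -0.3]
opening: 48.0
```

>>> step_arm:
  targets: [4, -3, -20, 0, 0, -1, 45, 4, -2, -25, 0, 0, -0.8, 45, 1, -1, -20, 0, 0, 0, 45, 0, 0, -9, 0, 0, 0, 45, 0, 0, 0, 0, 0, 0, 45]

```text
time: 6.8
eef_pos: [569.8, 53.7, 109.1]
orientation: [[-0.19, 0.982, 0.007], [0.982, 0.19, 0.005], [0.004, 0.008, -1.0]]
force: [-0.4, -0.1, 0.1]
opening: 48.4
```

```bash
python3 - <<'E'
from h import *
s,T,S=look("6",(260,180,90,80,8),(220,150,90,90,7))
c,l=blobs(S,(110,150,60),(130,255,255),60);print(c)
for ce,st in c: print(onz(S,ce,s["eef_pos"][2]-6.6))
E
```

```text
6.8 [569.8  53.7 109.1] [[-0.19, 0.982, 0.007], [0.982, 0.19, 0.005], [0.004, 0.008, -1.0]] 48.4 [-0.4 -0.1  0.1]
[(array([372.3, 165.7]), [366, 161, 14, 10, 110]), (array([392.4, 186.8]), [386, 182, 14, 11, 119]), (array([256.6, 206.1]), [252, 198, 10, 16, 113]), (array([486.1, 283. ]), [462, 268, 49, 31, 125])]
[536.92285601 338.08346031 102.51176024]
[613.39218612 354.60025525 102.51176024]
[569.59165866  42.23337811 102.51176024]
[905.86714866 421.36473343 102.51176024]
```

View pics/s6.png

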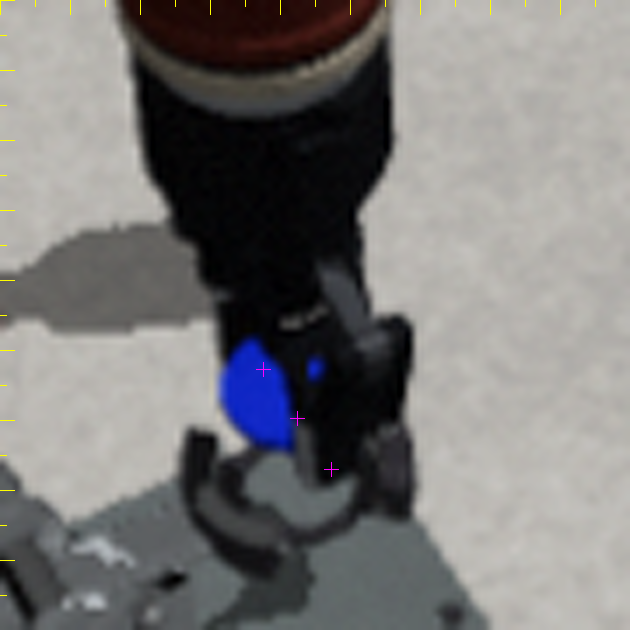

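View pics/t6.png

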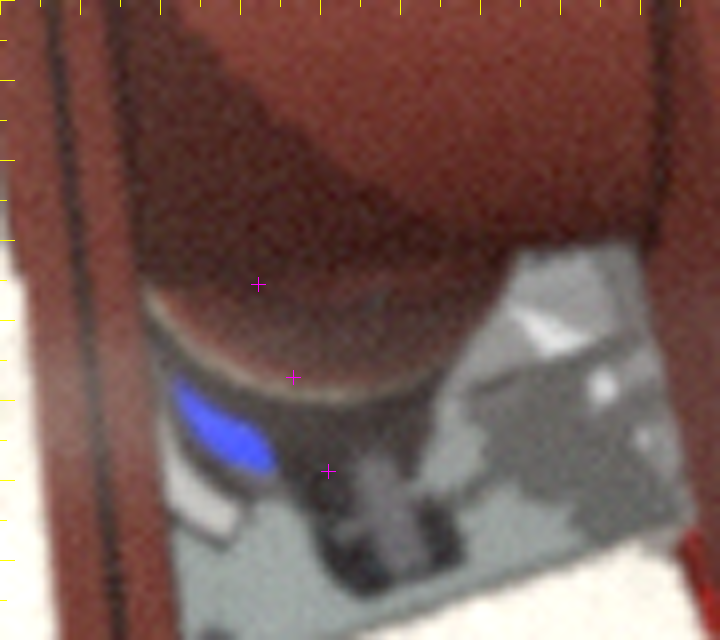

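```bash
python3 - <<'E'
from h import *
from scipy.optimize import least_squares
s=bot.read_state();p=s["eef_pos"];R=s["orientation"]
S=cam("scene");T=cam("top")
th=np.linspace(0,2*np.pi,361)
def outline(c,x,y,z0,r=25):
    P=[]
    for z in(z0,z0+5):
        P+= [proj(c,(x+r*np.cos(t),y+r*np.sin(t),z)) for t in th]
    return cv2.convexHull(np.array(P,np.float32))[:,0]
# outer blue contour points
for c,n in((S,"scene"),(T,"top")):
    m=cv2.inRange(cv2.cvtColor(c["img"],cv2.COLOR_BGR2HSV),np.array((108,130,50)),np.array((132,255,255)))
    k,l,st,ce=cv2.connectedComponentsWithStats(m)
    u,v=proj(c,p)
    i=min((i for i in range(1,k) if st[i][4]>20),key=lambda i:np.hypot(ce[i][0]-u,ce[i][1]-v))
    print(n,"TCP px",(u,v),"blob",ce[i],st[i])
    ys,xs=np.where(l==i);rows=[]
    for y in range(ys.min(),ys.max()+1):
        r=xs[ys==y]; print(y,r.min(),r.max(),end="; ")
    print()
    for dx,dy in((0,0),(3,0),(0,3)):
        o=outline(c,p[0]+dx,p[1]+dy,p[2]-9.1);print(dx,dy,"left",o[:,0].min(),"bottom",o[:,1].max(),"right",o[:,0].max(), "dir(-1,1)",(o@[-.7071,.7071]).max())
E
```

```text
scene TCP px (np.float64(261.5292455911698), np.float64(202.8065563962978)) blob [256.625      205.94166667] [252 198  10  16 120]
198 255 256; 199 254 257; 200 253 258; 201 253 259; 202 252 259; 203 252 260; 204 252 260; 205 252 261; 206 252 261; 207 252 261; 208 252 261; 209 253 261; 210 254 261; 211 255 261; 212 256 261; 213 257 261; 
0 0 left 250.4391 bottom 214.10191 right 272.86282 dir(-1,1) -29.60542117767334
3 0 left 250.79712 bottom 215.10611 right 273.25385 dir(-1,1) -29.159362092590346
0 3 left 251.732 bottom 213.7668 right 274.1405 dir(-1,1) -30.757781840515147
top TCP px (np.float64(296.51870807569406), np.float64(223.85000654655335)) blob [288.20689655 232.96551724] [283 229  10   8  29]
229 283 283; 230 284 285; 231 285 287; 232 285 289; 233 286 291; 234 287 292; 235 289 292; 236 291 292; 
0 0 left 283.17133 bottom 237.78542 right 309.70105 dir(-1,1) -37.552247218322755
3 0 left 282.92636 bottom 236.23343 right 309.43817 dir(-1,1) -38.470702532958995
0 3 left 281.6075 bottom 238.02643 right 308.13223 dir(-1,1) -36.272743208312995
```

>>> step_arm:
  targets: [0, -2, -9, -0.3, 0.4, 0, 45, 0, 0, -9, 0, 0, 0, 45, 0, 0, -9, 0, 0, 0, 45, 0, 0, 0, 0, 0, 0, 45]

```text
time: 7.33
eef_pos: [575.2, 52.0, 88.0]
orientation: [[-0.191, 0.981, 0.013], [0.982, 0.191, -0.001], [-0.004, 0.013, -1.0]]
force: [-1.2, -0.9, -1.6]
opening: 48.2
```

```bash
python3 - <<'E'
from h import *
s,T,S=look("7",(270,190,70,60,10),(235,170,60,65,9))
E
```

```text
7.3333 [575.2  52.   88. ] [[-0.191, 0.981, 0.013], [0.982, 0.191, -0.001], [-0.004, 0.013, -1.0]] 48.2 [-1.2 -0.9 -1.6]
```

View pics/s7.png

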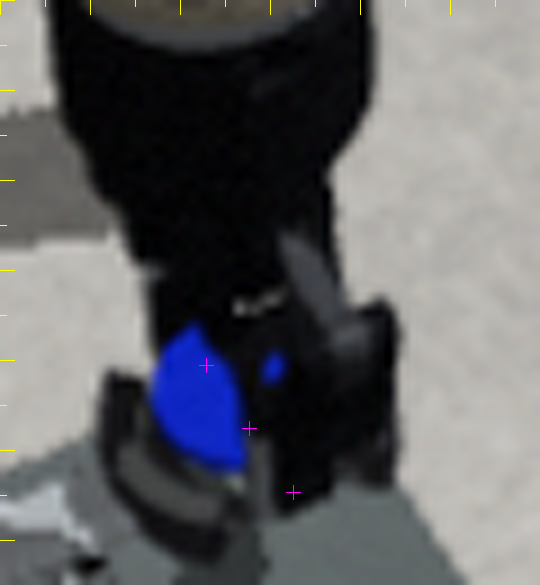

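View pics/t7.png

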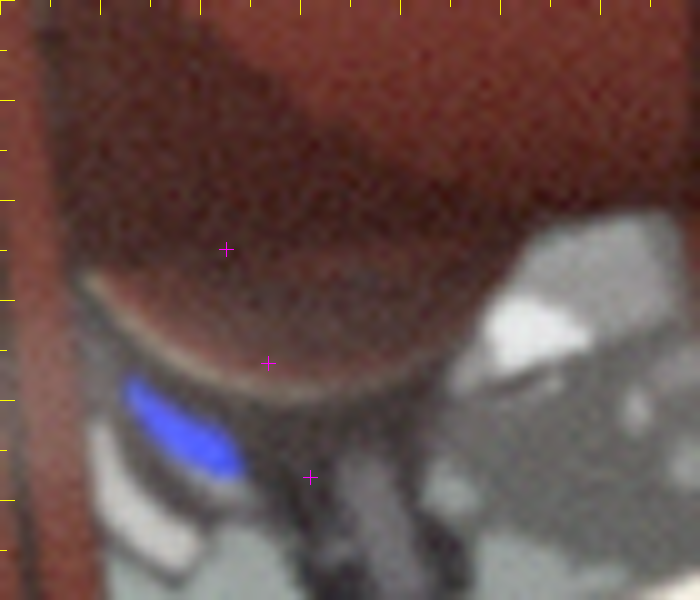

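>>> step_arm:
  targets: [-3, 0, 0, 0, 0.4, 0, 45, 0, 0, 0, 0, 0, 0, 45, 0, 0, 0, 0, 0, 0, 45]

```text
time: 7.68
eef_pos: [573.0, 51.9, 89.8]
orientation: [[-0.191, 0.982, 0.008], [0.982, 0.191, -0.001], [-0.003, 0.007, -1.0]]
force: [0.3, -0.2, 0.2]
opening: 48.3
```

>>> step_arm:
  targets: [-3.6, 0, -2, 0, 0.4, 0, 45, 0, 0, 0, 0, 0, 0, 45, 0, 0, -4, 0, 0, 0, 45, 0, 0, 0, 0, 0, 0, 45]

```text
time: 8.02
eef_pos: [569.4, 51.8, 84.2]
orientation: [[-0.191, 0.982, 0.001], [0.982, 0.191, -0.002], [-0.002, 0.001, -1.0]]
force: [0.6, -0.1, -0.6]
opening: 48.8
```

```bash
python3 - <<'E'
from h import *
s,T,S=look("8",(270,190,70,60,10),(235,170,60,65,9))
E
```

```text
8.0167 [569.4  51.8  84.2] [[-0.191, 0.982, 0.001], [0.982, 0.191, -0.002], [-0.002, 0.001, -1.0]] 48.8 [ 0.6 -0.1 -0.6]
```

View pics/s8.png

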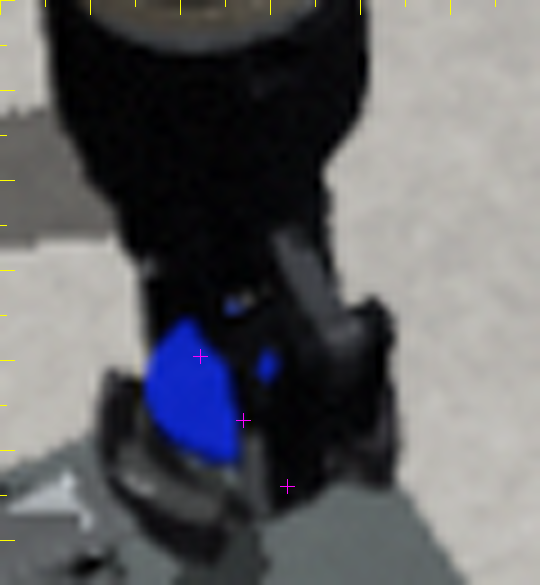

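View pics/t8.png

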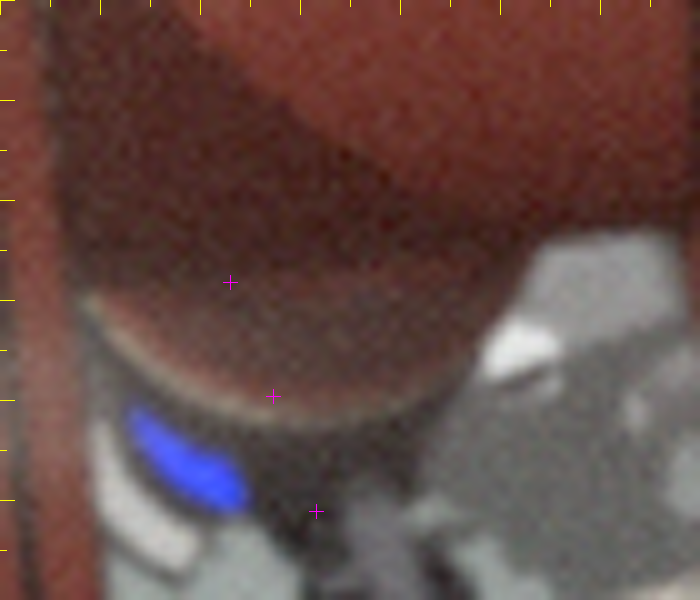

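```bash
cat >> h.py <<'E'
th=np.linspace(0,2*np.pi,361)
def outline(c,x,y,z0,r=25,h=5):
    P=[proj(c,(x+r*np.cos(t),y+r*np.sin(t),z)) for z in(z0,z0+h) for t in th]
    return cv2.convexHull(np.array(P,np.float32))[:,0]
def bluemask(c,near):
    m=cv2.inRange(cv2.cvtColor(c["img"],cv2.COLOR_BGR2HSV),np.array((108,130,50)),np.array((132,255,255)))
    k,l,st,ce=cv2.connectedComponentsWithStats(m)
    i=min((i for i in range(1,k) if st[i][4]>15),key=lambda i:np.hypot(*(ce[i]-near)))
    ys,xs=np.where(l==i);return np.stack([xs,ys],1)
E
python3 - <<'E'
from h import *
s=bot.read_state();p=s["eef_pos"];z0=p[2]-9.1
for n,angs in(("scene",(180,165,150,140)),("top",(150,140,130,120,))):
    c=cam(n);q=bluemask(c,proj(c,p))
    def sup(o,a): d=np.array([np.cos(np.radians(a)),np.sin(np.radians(a))]);return (o@d).max()
    A=[];b=[]
    o=outline(c,p[0],p[1],z0);ox=outline(c,p[0]+2,p[1],z0);oy=outline(c,p[0],p[1]+2,z0)
    for a in angs:
        ob=sup(q,a)+0.45; A.append([(sup(ox,a)-sup(o,a))/2,(sup(oy,a)-sup(o,a))/2]);b.append(ob-sup(o,a))
    print(n,np.array(A).round(2).tolist(),np.array(b).round(2),np.linalg.lstsq(np.array(A),np.array(b),rcond=None)[0])
E
```

```text
scene [[-0.12, -0.42], [-0.03, -0.44], [0.06, -0.42], [0.12, -0.4]] [-0.32  0.1   0.07  0.09] [1.55877747 0.06205693]
top [[-0.18, 0.48], [-0.26, 0.44], [-0.33, 0.39], [-0.4, 0.32]] [1.37 1.49 1.32 0.85] [0.09527248 3.15789508]
```

>>> step_arm:
  targets: [-0.5, 0.3, -4, 0, 0, 0, 45, 0, 0, 0, 0, 0, 0, 45, 0, 0, -4, 0, 0, 0, 45, 0, 0, 0, 0, 0, 0, 45]

```text
time: 8.55
eef_pos: [569.8, 52.1, 76.5]
orientation: [[-0.191, 0.982, 0.003], [0.982, 0.191, -0.002], [-0.002, 0.003, -1.0]]
force: [-1.1, -0.3, -0.7]
opening: 48.3
```

>>> step_arm:
  targets: [-0.7, 0, -3, 0, 0.2, 0, 45, 0, 0, 0, 0, 0, 0, 45, -0.3, 0, -3, 0, 0, 0, 45, 0, 0, 0, 0, 0, 0, 45]

```text
time: 8.88
eef_pos: [568.5, 52.1, 69.5]
orientation: [[-0.191, 0.982, -0.001], [0.982, 0.191, -0.002], [-0.001, -0.002, -1.0]]
force: [0.1, 0.2, -0.7]
opening: 48.4
```

```bash
python3 - <<'E'
from h import *
s,T,S=look("9",(270,190,70,60,10),(235,170,60,65,9))
E
```

```text
8.8833 [568.5  52.1  69.5] [[-0.191, 0.982, -0.001], [0.982, 0.191, -0.002], [-0.001, -0.002, -1.0]] 48.4 [ 0.1  0.2 -0.7]
```

View pics/s9.png

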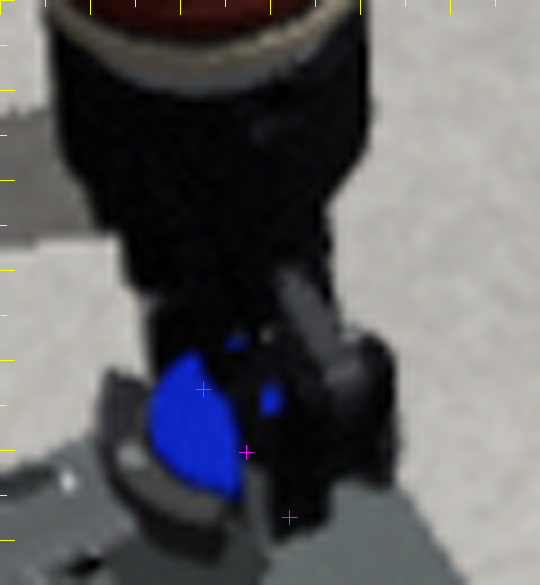

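View pics/t9.png

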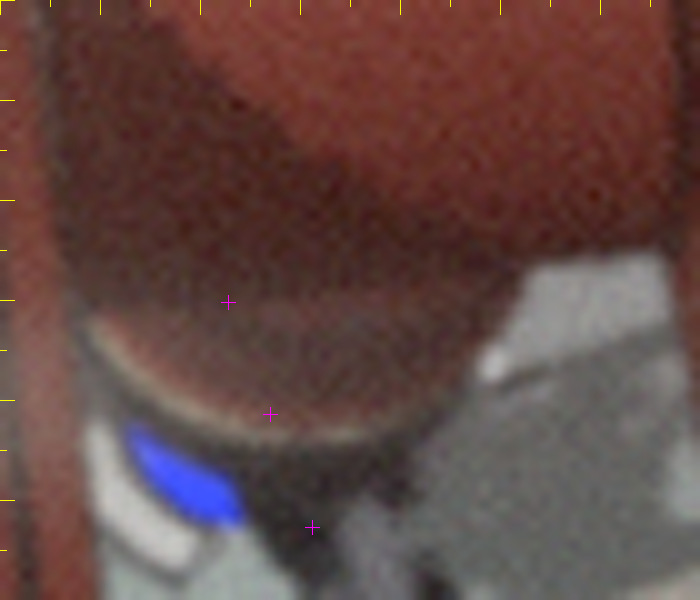

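>>> step_arm:
  targets: [0.5, 0, -2.5, 0, 0, 0, 45, 0, 0, 0, 0, 0, 0, 45, 0, 0, -2, 0, 0, 0, 45, 0, 0, 0, 0, 0, 0, 45]

```text
time: 9.32
eef_pos: [569.7, 52.1, 65.6]
orientation: [[-0.191, 0.982, 0.0], [0.982, 0.191, -0.002], [-0.002, -0.0, -1.0]]
force: [0.2, -0.1, -0.3]
opening: 48.5
```

>>> step_arm:
  targets: [-0.3, 0, -1, 0, 0, 0, 45, 0, 0, 0, 0, 0, 0, 45]

```text
time: 9.48
eef_pos: [569.6, 52.1, 64.5]
orientation: [[-0.191, 0.982, 0.0], [0.982, 0.191, -0.002], [-0.002, 0.0, -1.0]]
force: [-0.6, 0.6, -0.3]
opening: 48.4
```

Force is still near zero, so the glass is within about 0.5 mm of the ledge. I'll open the fingers.

>>> step_arm:
  targets: [0, 0, 0, 0, 0, 0, 56, 0, 0, 0, 0, 0, 0, 60, 0, 0, 0, 0, 0, 0, 60]

```text
time: 9.73
eef_pos: [569.7, 52.1, 64.6]
orientation: [[-0.191, 0.982, 0.001], [0.982, 0.191, -0.002], [-0.002, 0.001, -1.0]]
force: [1.0, -0.1, 0.4]
opening: 59.9
```

```bash
python3 - <<'E'
from h import *
s,T,S=look("10",(270,190,70,60,10),(235,170,60,65,9))
E
```

```text
9.7333 [569.7  52.1  64.6] [[-0.191, 0.982, 0.001], [0.982, 0.191, -0.002], [-0.002, 0.001, -1.0]] 59.9 [ 1.  -0.1  0.4]
```

View pics/s10.png

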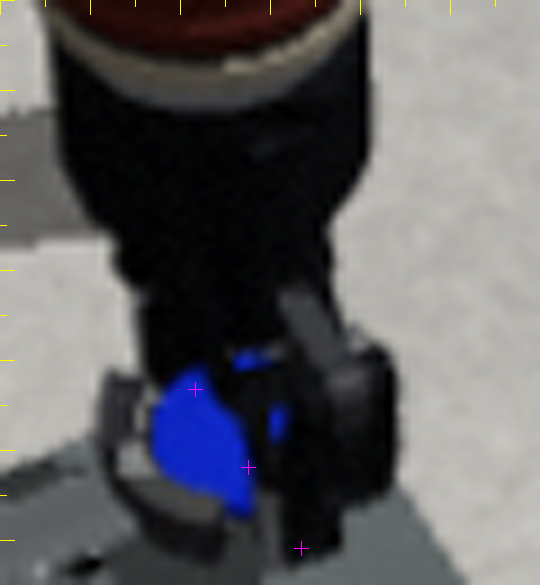

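>>> step_arm:
  targets: [0.3, 0, 4, 0, 0, 0, 60, 0.3, 0, 5, 0, 0, 0, 60, 0.5, 0, 6, 0, 0, 0, 60, 0.5, 0, 8, 0, 0, 0, 60, 0, 0, 10, 0, 0, 0, 62]

```text
time: 10.25
eef_pos: [570.0, 52.1, 98.5]
orientation: [[-0.191, 0.982, -0.003], [0.982, 0.191, -0.002], [-0.001, -0.003, -1.0]]
force: [0.3, 0.3, 0.2]
opening: 61.7
```

>>> step_arm:
  targets: [0, 0, 25, 0, 0, 0, 62, 0, 0, 35, 0, 0, 0, 62, 0, 0, 30, 0, 0, 0, 62, -10, -15, 20, 0, 0, 5, 62, -15, -24, 0, 0, 0, 6.5, 62]

```text
time: 10.67
eef_pos: [545.9, 15.3, 219.8]
orientation: [[-0.39, 0.921, 0.003], [0.921, 0.39, -0.003], [-0.004, 0.002, -1.0]]
force: [0.5, -0.2, 0.9]
opening: 61.8
```

>>> step_arm:
  targets: [-15, -24, 0, 0, 0, 6.5, 62, -15, -24, 0, 0, 0, 6.5, 62, -15, -24, 0, 0, 0, 6.5, 62, -15, -24, 0, 0, 0, 6.5, 62, -15, -24, 0, 0, 0, 6.5, 62]

```text
time: 11.08
eef_pos: [470.7, -108.3, 231.0]
orientation: [[-0.842, 0.538, 0.02], [0.539, 0.843, -0.0], [-0.017, 0.01, -1.0]]
force: [0.1, -0.6, -0.1]
opening: 61.8
```

```bash
python3 - <<'E'
from h import *
s,T,S=look("11",(255,190,80,70,10),(225,185,80,65,9))
E
```

```text
11.0833 [ 470.7 -108.3  231. ] [[-0.842, 0.538, 0.02], [0.539, 0.843, -0.0], [-0.017, 0.01, -1.0]] 61.8 [ 0.1 -0.6 -0.1]
```

View pics/s11.png

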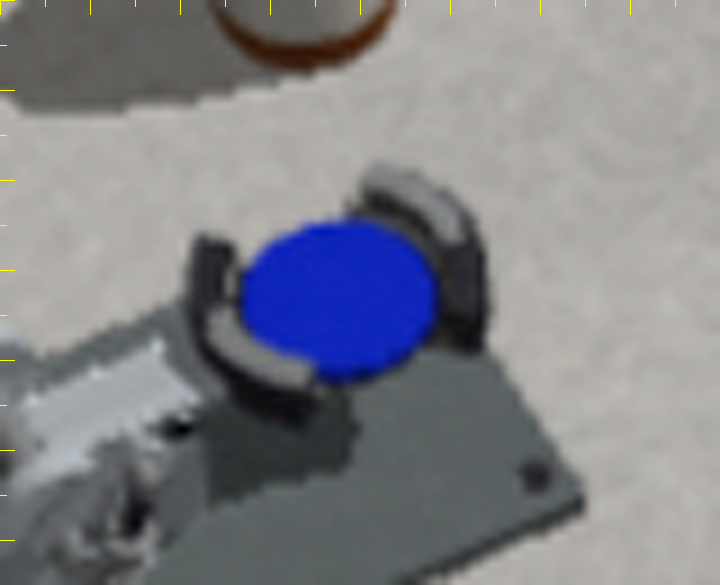

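View pics/t11.png

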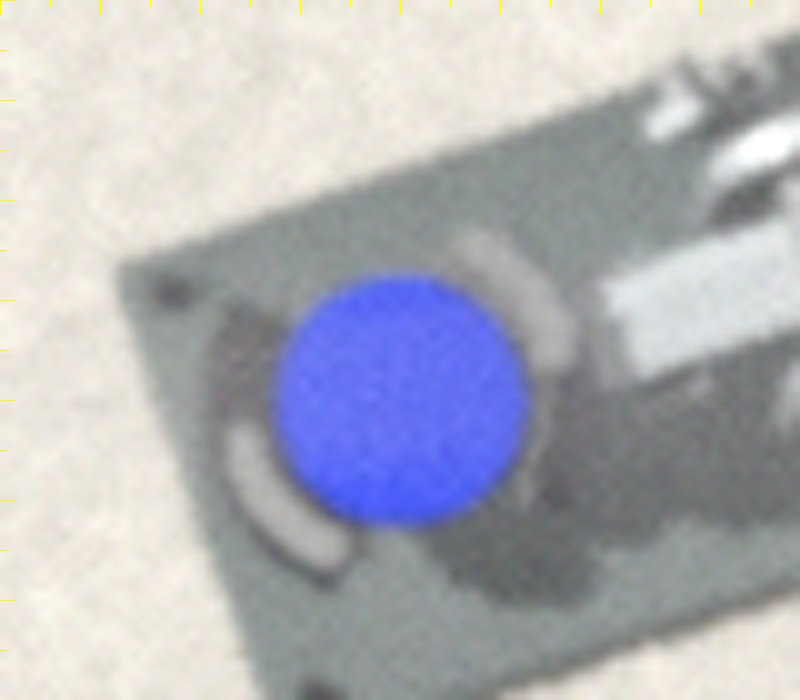

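```bash
python3 - <<'E'
from h import *
T=cam("top");S=cam("scene")
for c in(T,S):
    q=bluemask(c,proj(c,(569.5,53,58)));h=cv2.convexHull(q.astype(np.float32))
    e=cv2.fitEllipse(h);print(len(q),e,onz(c,e[0],58.5),onz(c,q.mean(0),58.5))
E
```

```text
179 ((296.1381530761719, 233.70468139648438), (14.463630676269531, 22.953327178955078), 55.557525634765625) [561.26750334  54.34771642  58.5       ] [558.76964925  54.7160582   58.5       ]
291 ((262.45526123046875, 217.8067169189453), (17.103792190551758, 21.566572189331055), 88.70548248291016) [571.78775583  53.1159486   58.5       ] [571.52520145  53.46926317  58.5       ]
```

```bash
python3 - <<'E'
from h import *
T=cam("top");S=cam("scene");s=bot.read_state();print(s["eef_pos"].round(1))
P=[]
for c in(T,S):
    m=(c["img"][...,0].astype(int)-c["img"][...,2]>40).astype(np.uint8)
    k,l,st,ce=cv2.connectedComponentsWithStats(m);i=min((i for i in range(1,k) if st[i][4]>50),key=lambda i:np.hypot(*(ce[i]-proj(c,(569.5,53,58)))))
    print(ce[i],st[i],onz(c,ce[i],58.5));P.append(ce[i])
print(tri(T,P[0],S,P[1]))
for c in(T,S): print(onz(c,proj(c,(1,1,1)),1))
E
```

```text
[ 471.7 -106.8  230. ]
[294.59509202 229.85889571] [283 218  25  25 489] [569.34733     56.12892072  58.5       ]
[262.35294118 217.55363322] [252 209  22  18 289] [570.99837182  53.10051363  58.5       ]
(array([569.46136651,  54.75560177,  56.10499963]), np.float64(2.5424376982178902))
[1. 1. 1.]
[1. 1. 1.]
```

>>> step_arm:
  targets: [-14, -17, -25, 0, 0.5, 6.5, 62, -14, -17, -35, 0, 0.5, 6.5, 62, -10, -14, -35, 0, 0, 6, 62, -4, -2, -30, 0, 0, 4, 62, 0, 0, 0, 0, 0, 0, 62]

```text
time: 11.8
eef_pos: [433.9, -153.8, 105.9]
orientation: [[-0.988, 0.153, 0.011], [0.153, 0.988, 0.004], [-0.01, 0.006, -1.0]]
force: [-0.8, 1.9, -0.8]
opening: 62.1
```

>>> step_arm:
  targets: [0, 0, 0, 0, 0, 0, 62]

```text
time: 11.88
eef_pos: [434.0, -153.0, 105.6]
orientation: [[-0.988, 0.155, 0.01], [0.155, 0.988, 0.006], [-0.009, 0.007, -1.0]]
force: [1.0, 0.4, 1.1]
opening: 62.0
```

>>> step_arm:
  targets: [-3, -4, -10, -0.3, 0.6, -0.5, 62, -1, -0.3, -12, 0, 0, 0, 62, -1, 0, -12, 0, 0, 0, 62, -1, 0, -10, 0, 0, 0, 62, 0, 0, 0, 0, 0, 0, 62]

```text
time: 12.3
eef_pos: [435.2, -157.6, 66.7]
orientation: [[-0.985, 0.17, 0.008], [0.17, 0.985, -0.007], [-0.009, -0.005, -1.0]]
force: [-0.8, 0.7, -0.0]
opening: 62.1
```

```bash
python3 - <<'E'
from h import *
s,T,S=look("12",(370,230,70,70,9),(130,160,70,70,9))
E
```

```text
12.3 [ 435.2 -157.6   66.7] [[-0.985, 0.17, 0.008], [0.17, 0.985, -0.007], [-0.009, -0.005, -1.0]] 62.1 [-0.8  0.7 -0. ]
```

View pics/s12.png

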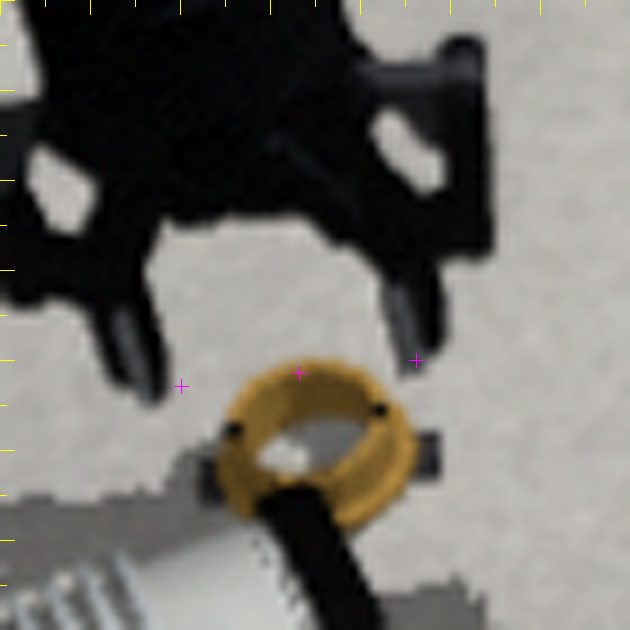

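View pics/t12.png

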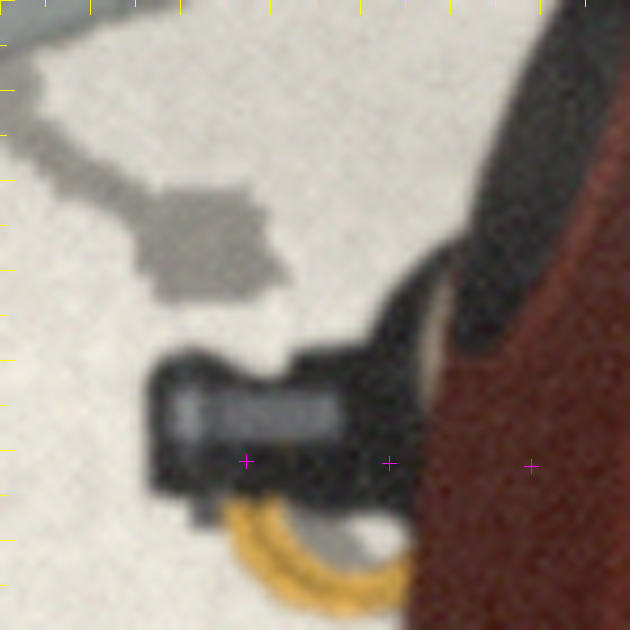

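>>> step_arm:
  targets: [-4, 1, -8, 0.4, 0.4, 0.3, 62, -1, 0, -8, 0, 0, 0, 62, -1, 0, -8, 0, 0, 0, 62, 0, 0, -4, 0, 0, 0, 62, 0, 0, 0, 0, 0, 0, 62]

```text
time: 12.82
eef_pos: [432.0, -158.1, 40.6]
orientation: [[-0.986, 0.165, 0.007], [0.165, 0.986, -0.003], [-0.007, -0.002, -1.0]]
force: [-0.1, -1.5, 0.1]
opening: 62.0
```

```bash
python3 - <<'E'
from h import *
s,T,S=look("13",(370,230,70,70,9),(130,160,70,70,9))
E
```

```text
12.8167 [ 432.  -158.1   40.6] [[-0.986, 0.165, 0.007], [0.165, 0.986, -0.003], [-0.007, -0.002, -1.0]] 62.0 [-0.1 -1.5  0.1]
```

View pics/s13.png

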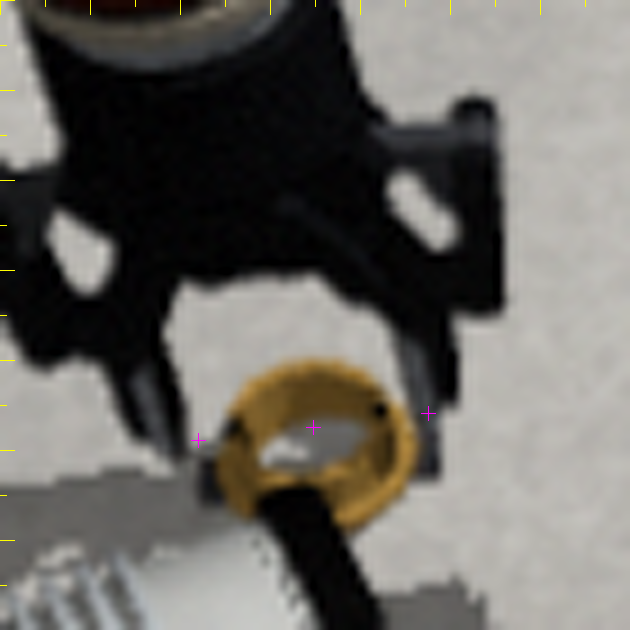

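View pics/t13.png

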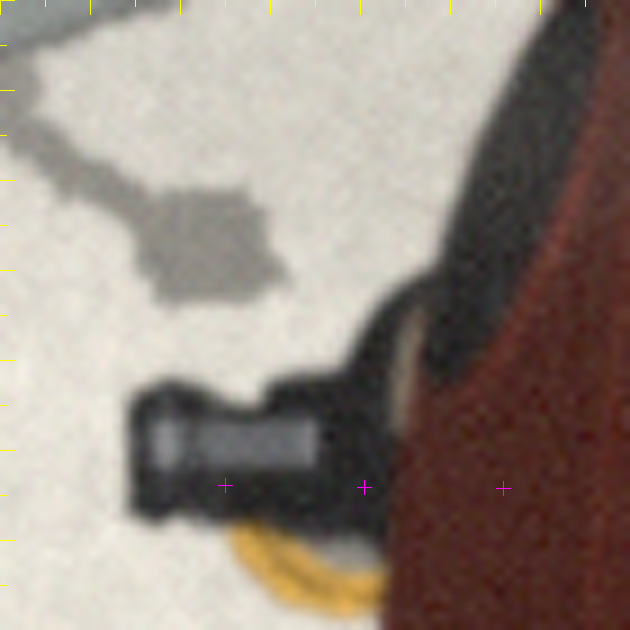

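>>> step_arm:
  targets: [-1, 0.5, -5, 0.2, 0.4, 0, 62, 0, 0, -4, 0, 0, 0, 62, 0, 0, -1.5, 0, 0, 0, 62, 0, 0, 0, 0, 0, 0, 62]

```text
time: 13.25
eef_pos: [431.8, -158.1, 30.3]
orientation: [[-0.986, 0.165, 0.001], [0.165, 0.986, 0.0], [-0.001, 0.0, -1.0]]
force: [0.3, -0.6, -0.1]
opening: 62.0
```

>>> step_arm:
  targets: [0, 0, 0, 0, 0, 0, 38, 0, 0, 0, 0, 0, 0, 38, 0, 0, 0, 0, 0, 0, 38, 0, 0, 0, 0, 0, 0, 38, 0, 0, 0, 0, 0, 0, 38]
  force: 40

```text
time: 13.67
eef_pos: [432.3, -158.4, 31.0]
orientation: [[-0.986, 0.165, 0.001], [0.165, 0.986, -0.0], [-0.001, -0.0, -1.0]]
force: [0.0, 0.5, -0.3]
opening: 42.7
```

```bash
python3 - <<'E'
from h import *
s,T,S=look("14",None,(130,160,70,70,9))
E
```

```text
13.6667 [ 432.3 -158.4   31. ] [[-0.986, 0.165, 0.001], [0.165, 0.986, -0.0], [-0.001, -0.0, -1.0]] 42.7 [ 0.   0.5 -0.3]
```

View pics/s14.png

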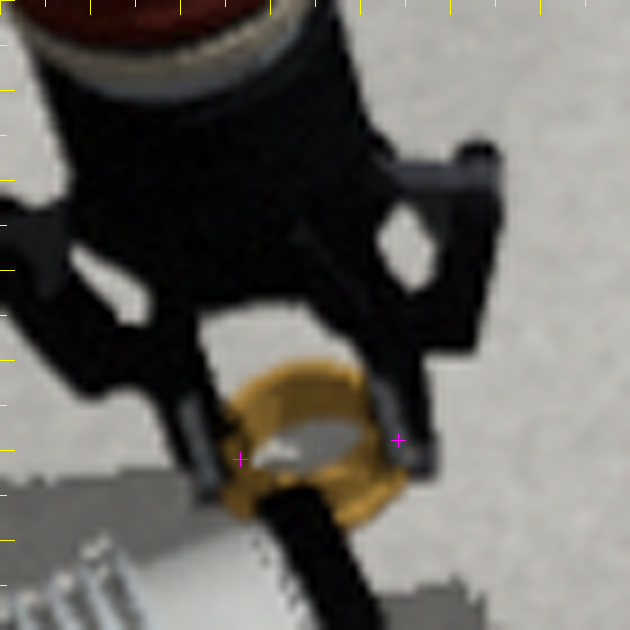

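>>> step_arm:
  targets: [0, 0, 15, 0, 0, 0, 38, 0, 0, 30, 0, 0, 0, 38, 0, 0, 38, 0, 0, 0, 38, 0, 0, 38, 0, 0, 0, 38, 7, 10, 30, 0, 0, -3, 38]

```text
time: 14.13
eef_pos: [430.7, -144.7, 178.3]
orientation: [[-0.976, 0.218, -0.016], [0.218, 0.976, 0.01], [0.018, 0.006, -1.0]]
force: [0.6, -0.7, 0.5]
opening: 43.1
```

>>> step_arm:
  targets: [14, 21, 10, 0, 0, -6.5, 38, 14, 21, 0, 0, 0, -6.5, 38, 14, 21, 0, 0, 0, -6.5, 38, 14, 21, 0, 0, 0, -6.5, 38, 14, 21, 0, 0, 0, -6.5, 38]

```text
time: 14.55
eef_pos: [507.2, -40.3, 200.7]
orientation: [[-0.684, 0.73, 0.007], [0.73, 0.684, 0.004], [-0.002, 0.008, -1.0]]
force: [-0.6, -1.1, -1.0]
opening: 42.6
```

>>> step_arm:
  targets: [14, 21, 0, 0, 0, -6.5, 38, 14, 21, 0, 0, 0, -6.5, 38, 14, 21, 0, 0, 0, -6.5, 38, 10, 15, 0, 0, 0, -6.5, 38, 0, 0, 0, 0, 0, 0, 38]

```text
time: 14.97
eef_pos: [562.9, 45.8, 200.9]
orientation: [[-0.269, 0.963, 0.01], [0.963, 0.269, 0.001], [-0.002, 0.01, -1.0]]
force: [-0.5, 0.1, -0.2]
opening: 42.5
```

>>> step_arm:
  targets: [3, 3, -20, 0, 0.6, -3, 38, 2, 3, -25, 0, 0, -3, 38, 0, 2, -20, 0, 0, 0, 38, 0, 0, -12, 0, 0, 0, 38, 0, 0, 0, 0, 0, 0, 38]

```text
time: 15.38
eef_pos: [568.1, 53.9, 122.3]
orientation: [[-0.176, 0.984, 0.002], [0.984, 0.176, -0.001], [-0.001, 0.001, -1.0]]
force: [0.6, -0.3, -1.5]
opening: 42.5
```

>>> step_arm:
  targets: [0, 0, 0, 0, 0, 0, 38]

```text
time: 15.47
eef_pos: [567.5, 53.4, 121.8]
orientation: [[-0.177, 0.984, 0.0], [0.984, 0.177, -0.001], [-0.001, -0.0, -1.0]]
force: [-0.2, 0.1, -0.3]
opening: 42.7
```

```bash
python3 - <<'E'
from h import *
s,T,S=look("15",(265,180,75,70,9),(230,160,65,70,9))
E
```

```text
15.4667 [567.5  53.4 121.8] [[-0.177, 0.984, 0.0], [0.984, 0.177, -0.001], [-0.001, -0.0, -1.0]] 42.7 [-0.2  0.1 -0.3]
```

View pics/s15.png

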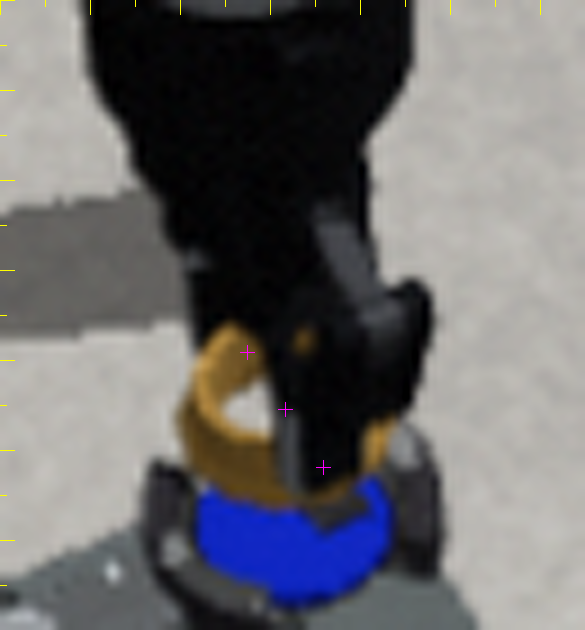

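View pics/t15.png

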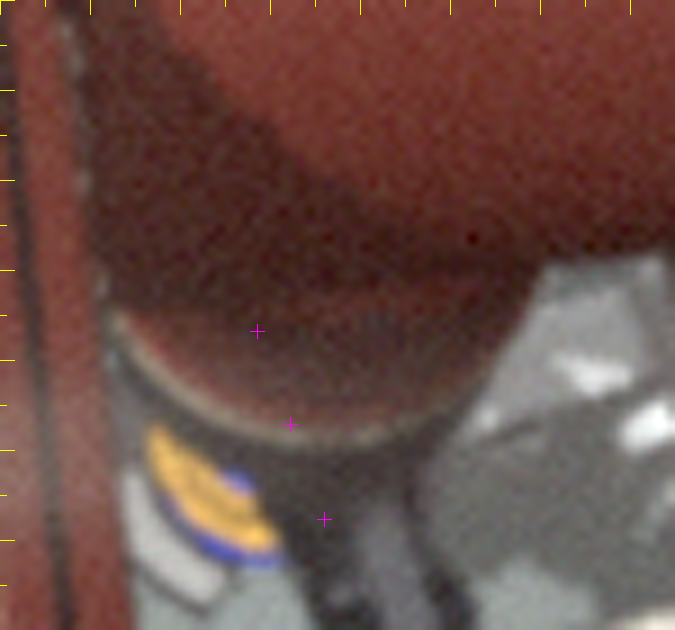

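```bash
cat >> h.py <<'E'
def brass(c,near,rad=20):
    hsv=cv2.cvtColor(c["img"],cv2.COLOR_BGR2HSV)
    m=cv2.inRange(hsv,np.array((12,90,40)),np.array((32,255,255)))
    ys,xs=np.where(m>0);q=np.stack([xs,ys],1);return q[np.hypot(*(q-near).T)<rad]
def ringfit(c,p,angs,dz=31.0):
    q=brass(c,proj(c,p-[0,0,dz-10]))
    def hull(x,y):
        zb=p[2]-dz
        return np.vstack([outline(c,x,y,zb+4,26.5,3.5),outline(c,x,y,zb+7.5,22,14.5),outline(c,x,y,zb,24.5,4)])
    sup=lambda o,a:(o@[np.cos(np.radians(a)),np.sin(np.radians(a))]).max()
    o=hull(p[0],p[1]);ox=hull(p[0]+2,p[1]);oy=hull(p[0],p[1]+2)
    A=np.array([[(sup(ox,a)-sup(o,a))/2,(sup(oy,a)-sup(o,a))/2] for a in angs]);b=np.array([sup(q,a)+.4-sup(o,a) for a in angs])
    print(A.round(2).tolist(),b.round(2),np.linalg.lstsq(A,b,rcond=None)[0].round(2))
E
python3 - <<'E'
from h import *
s=bot.read_state();p=s["eef_pos"]
ringfit(cam("scene"),p,(180,165,150,135,120,105))
ringfit(cam("top"),p,(150,140,130,120))
E
```

```text
[[-0.12, -0.43], [-0.03, -0.44], [0.06, -0.43], [0.15, -0.38], [0.23, -0.31], [0.29, -0.22]] [-0.12 -0.38 -0.18 -0.47 -0.02 -0.37] [-0.44  0.58]
[[-0.19, 0.49], [-0.27, 0.45], [-0.34, 0.4], [-0.4, 0.33]] [ 1.37  0.52 -0.01 -0.21] [4.25 4.05]
```

>>> step_arm:
  targets: [1.5, 0, -6, 0, 0, 0, 38, 0, 0, 0, 0, 0, 0, 38, 0, 0, -6, 0, 0, 0, 38, 0, 0, 0, 0, 0, 0, 38]

```text
time: 16.0
eef_pos: [572.9, 53.0, 114.3]
orientation: [[-0.176, 0.984, 0.01], [0.984, 0.176, -0.002], [-0.003, 0.01, -1.0]]
force: [-0.7, -0.1, -0.1]
opening: 42.7
```

```bash
python3 - <<'E'
from h import *
s,T,S=look("16",(265,180,75,70,9),(230,160,65,70,9))
p=s["eef_pos"]
ringfit(S,p,(180,165,150,135,120,105))
ringfit(T,p,(150,140,130,120))
E
```

```text
16.0 [572.9  53.  114.3] [[-0.176, 0.984, 0.01], [0.984, 0.176, -0.002], [-0.003, 0.01, -1.0]] 42.7 [-0.7 -0.1 -0.1]
[[-0.12, -0.43], [-0.03, -0.44], [0.06, -0.43], [0.15, -0.38], [0.23, -0.31], [0.29, -0.22]] [-0.46  0.26  0.4  -0.01 -0.19 -0.45] [-0.62 -0.03]
[[-0.18, 0.49], [-0.26, 0.45], [-0.34, 0.39], [-0.4, 0.33]] [ 1.53  0.82  0.29 -0.03] [3.95 4.41]
```

View pics/s16.png

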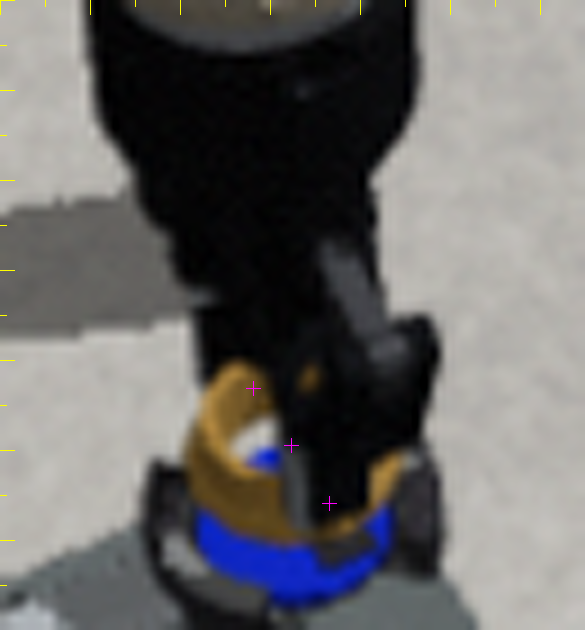

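View pics/t16.png

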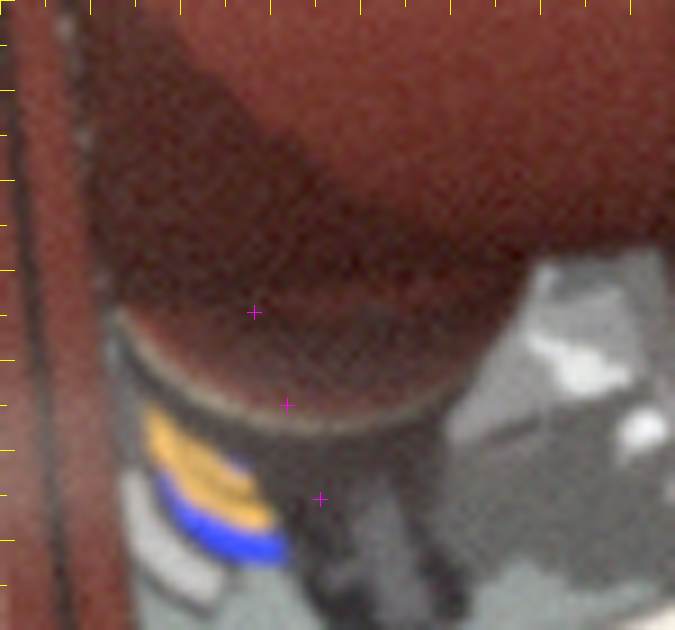

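>>> step_arm:
  targets: [-3.3, 0.3, -2, 0, 0.5, 0, 38, 0, 0, 0, 0, 0, 0, 38, 0, 0, -4, 0, 0, 0, 38, 0, 0, 0, 0, 0, 0, 38]

```text
time: 16.43
eef_pos: [570.0, 53.5, 109.0]
orientation: [[-0.176, 0.984, 0.002], [0.984, 0.176, -0.002], [-0.002, 0.002, -1.0]]
force: [-0.6, -0.1, 0.2]
opening: 42.4
```

```bash
python3 - <<'E'
from h import *
s,T,S=look("17",(265,180,75,70,9),(230,160,65,70,9))
p=s["eef_pos"]
ringfit(S,p,(180,165,150,135,120,105))
ringfit(T,p,(150,140,130,120))
E
```

```text
16.4333 [570.   53.5 109. ] [[-0.176, 0.984, 0.002], [0.984, 0.176, -0.002], [-0.002, 0.002, -1.0]] 42.4 [-0.6 -0.1  0.2]
[[-0.12, -0.43], [-0.03, -0.44], [0.06, -0.42], [0.15, -0.38], [0.23, -0.31], [0.29, -0.22]] [-0.45  0.14  0.16 -0.34 -0.46 -0.45] [-0.99  0.34]
[[-0.18, 0.48], [-0.26, 0.44], [-0.34, 0.39], [-0.4, 0.32]] [1.53 1.23 0.96 0.51] [1.79 3.87]
```

View pics/s17.png

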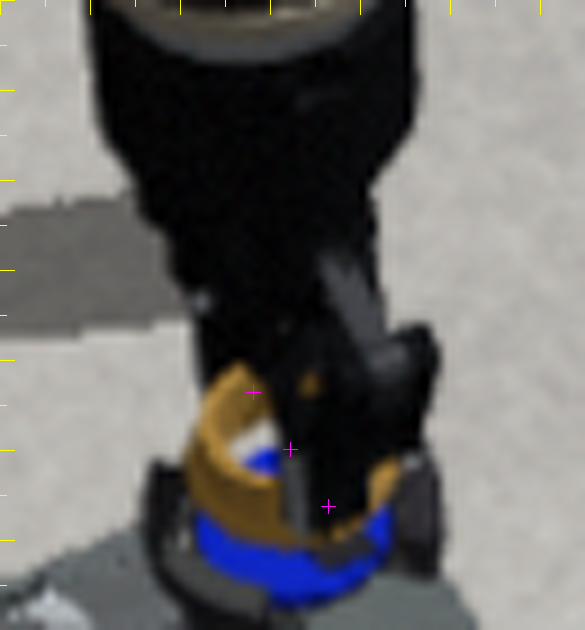

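View pics/t17.png

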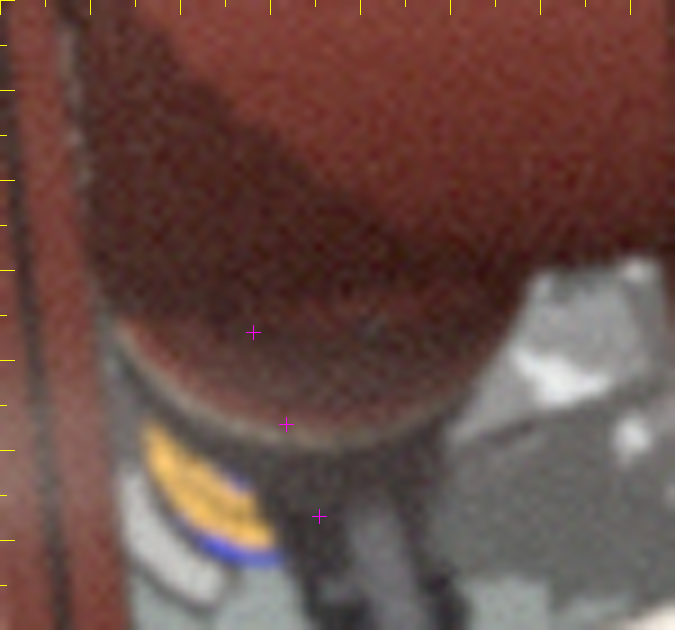

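>>> step_arm:
  targets: [-0.5, 0, -4, 0, 0.1, 0, 38, 0, 0, 0, 0, 0, 0, 38, -0.3, 0, -4, 0, 0, 0, 38, 0, 0, 0, 0, 0, 0, 38]

```text
time: 16.87
eef_pos: [569.9, 53.4, 101.2]
orientation: [[-0.176, 0.984, 0.002], [0.984, 0.176, -0.002], [-0.002, 0.002, -1.0]]
force: [-0.5, -1.1, -1.2]
opening: 42.8
```

>>> step_arm:
  targets: [-0.3, 0, -3, 0, 0.1, 0, 38, 0, 0, 0, 0, 0, 0, 38, -0.3, 0, -3, 0, 0, 0, 38, 0, 0, 0, 0, 0, 0, 38]

```text
time: 17.2
eef_pos: [569.1, 53.4, 94.2]
orientation: [[-0.176, 0.984, -0.0], [0.984, 0.176, -0.002], [-0.002, -0.001, -1.0]]
force: [0.0, 0.1, -1.4]
opening: 42.9
```

>>> step_arm:
  targets: [0.2, 0, -2, 0, 0, 0, 38, 0, 0, 0, 0, 0, 0, 38]

```text
time: 17.37
eef_pos: [569.3, 53.4, 92.0]
orientation: [[-0.176, 0.984, -0.0], [0.984, 0.176, -0.002], [-0.002, -0.001, -1.0]]
force: [-0.1, -0.1, -0.8]
opening: 42.3
```

>>> step_arm:
  targets: [0, 0, -1.5, 0, 0, 0, 38, 0, 0, 0, 0, 0, 0, 38]

```text
time: 17.53
eef_pos: [569.6, 53.4, 90.6]
orientation: [[-0.176, 0.984, 0.0], [0.984, 0.176, -0.002], [-0.002, -0.0, -1.0]]
force: [0.6, -0.7, -0.1]
opening: 42.8
```

```bash
python3 - <<'E'
from h import *
s,T,S=look("18",(265,180,75,70,9),(230,160,65,70,9))
E
```

```text
17.5333 [569.6  53.4  90.6] [[-0.176, 0.984, 0.0], [0.984, 0.176, -0.002], [-0.002, -0.0, -1.0]] 42.8 [ 0.6 -0.7 -0.1]
```

View pics/s18.png

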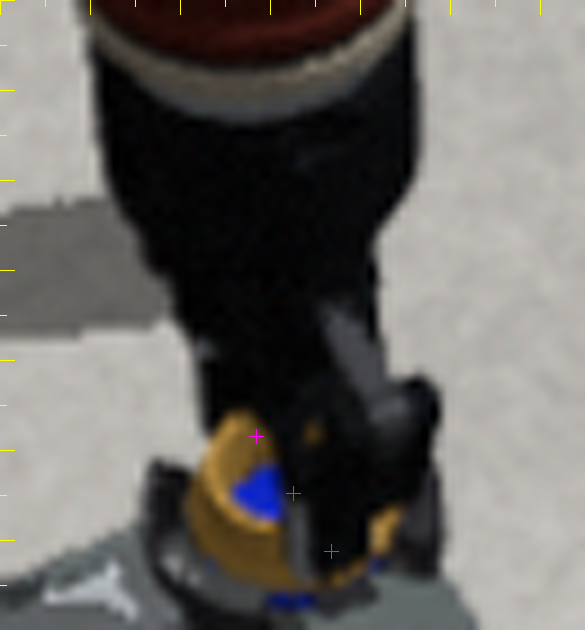

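View pics/t18.png

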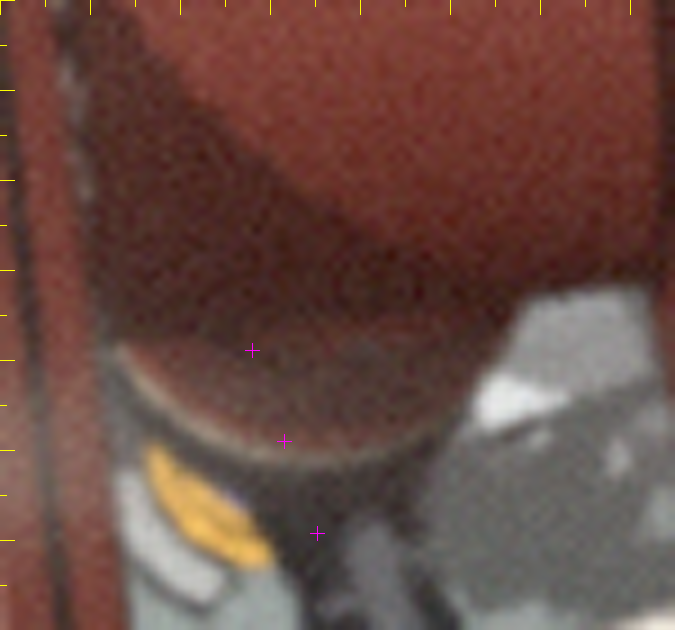

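>>> step_arm:
  targets: [-0.2, 0, -1, 0, 0, 0, 38, 0, 0, 0, 0, 0, 0, 38]

```text
time: 17.8
eef_pos: [569.9, 53.4, 90.6]
orientation: [[-0.176, 0.984, 0.001], [0.984, 0.176, -0.002], [-0.002, 0.001, -1.0]]
force: [0.1, -0.2, 0.0]
opening: 42.7
```

>>> step_arm:
  targets: [-0.2, 0, -1, 0, 0, 0, 38, 0, 0, -1, 0, 0, 0, 38, 0, 0, 0, 0, 0, 0, 38]

```text
time: 18.05
eef_pos: [570.2, 53.4, 90.7]
orientation: [[-0.176, 0.984, 0.002], [0.984, 0.176, -0.002], [-0.002, 0.002, -1.0]]
force: [-0.3, -0.3, -0.9]
opening: 42.6
```

>>> step_arm:
  targets: [-0.5, 0, 0, 0, 0, -4, 38, 0, 0, 0, 0, 0, -5, 38, 0, 0, 0, 0, 0, -5, 38, 0, 0, 0, 0, 0, -5, 38, 0, 0, 0, 0, 0, 0, 38]

```text
time: 18.47
eef_pos: [569.7, 53.3, 90.5]
orientation: [[0.168, 0.986, 0.002], [0.986, -0.168, -0.003], [-0.002, 0.002, -1.0]]
force: [0.4, -0.6, 1.9]
opening: 42.8
```

```bash
python3 - <<'E'
from h import *
s,T,S=look("19",(265,180,75,70,9),(230,160,65,70,9));print(s["wrist_torque"].round(2))
E
```

```text
18.4667 [569.7  53.3  90.5] [[0.168, 0.986, 0.002], [0.986, -0.168, -0.003], [-0.002, 0.002, -1.0]] 42.8 [ 0.4 -0.6  1.9]
[0.13 0.09 0.02]
```

View pics/s19.png

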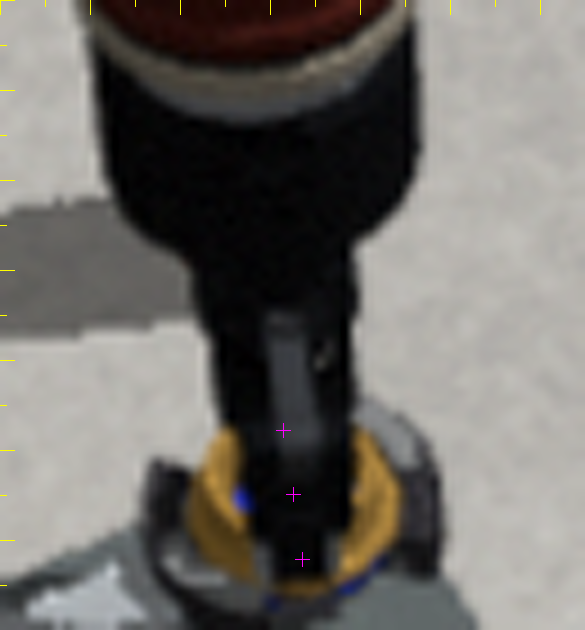

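>>> step_arm:
  targets: [0, 0, 0, 0, 0, -5, 38, 0, 0, 0, 0, 0, -5, 38, 0, 0, 0, 0, 0, -5, 38, 0, 0, 0, 0, 0, -5, 38, 0, 0, 0, 0, 0, 0, 38]

```text
time: 18.98
eef_pos: [569.6, 53.3, 90.5]
orientation: [[0.491, 0.871, 0.001], [0.871, -0.491, -0.003], [-0.003, 0.002, -1.0]]
force: [-0.0, 0.3, 1.5]
opening: 42.9
```

>>> step_arm:
  targets: [0, 0, 0, 0, 0, -5, 38, 0, 0, 0, 0, 0, -5, 38, 0, 0, 0, 0, 0, -5, 38, 0, 0, 0, 0, 0, -5, 38, 0, 0, 0, 0, 0, 0, 38]

```text
time: 19.4
eef_pos: [569.2, 53.7, 90.4]
orientation: [[0.754, 0.657, -0.001], [0.657, -0.754, -0.003], [-0.003, 0.001, -1.0]]
force: [-0.5, -0.2, 1.7]
opening: 42.3
```

```bash
python3 - <<'E'
from h import *
s,T,S=look("20",(265,180,75,70,9),(230,160,65,70,9));print(s["wrist_torque"].round(2))
E
```

```text
19.4 [569.2  53.7  90.4] [[0.754, 0.657, -0.001], [0.657, -0.754, -0.003], [-0.003, 0.001, -1.0]] 42.3 [-0.5 -0.2  1.7]
[ 0.01  0.09 -0.03]
```

View pics/s20.png

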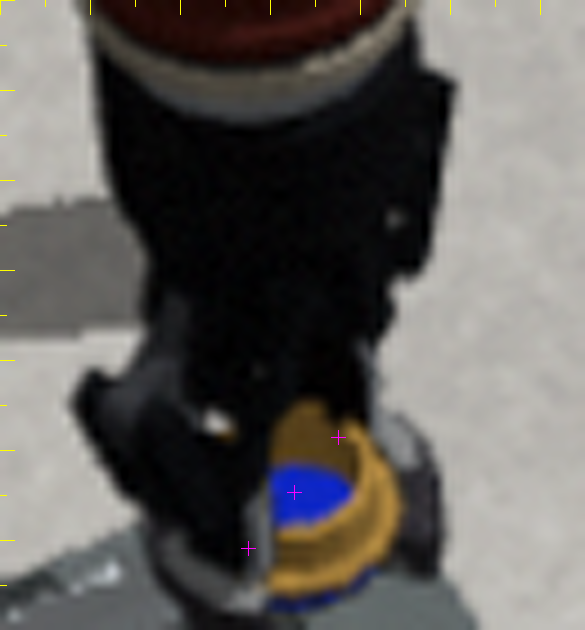

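>>> step_arm:
  targets: [0, 0, 0, 0, 0, -5, 38, 0, 0, 0, 0, 0, -5, 38, 0, 0, 0, 0, 0, 0, 38]

```text
time: 19.75
eef_pos: [569.3, 53.9, 90.4]
orientation: [[0.85, 0.526, -0.001], [0.526, -0.85, -0.002], [-0.002, 0.001, -1.0]]
force: [-0.5, 0.6, 1.1]
opening: 42.7
```

```bash
python3 -c "
from h import *
s=bot.read_state();print(s['wrist_torque'].round(2),s['tau'].round(2),s['force'].round(1))"
```

```text
[0.05 0.02 0.01] [ -0.07 -46.   -33.22  -0.08  -0.08   1.15] [-0.5  0.6  1.1]
```

>>> step_arm:
  targets: [0, 0, 0, 0, 0, -5, 38, 0, 0, 0, 0, 0, -4, 38, 0, 0, 0, 0, 0, 0, 38]

```text
time: 20.0
eef_pos: [569.1, 54.2, 90.4]
orientation: [[0.918, 0.397, -0.002], [0.397, -0.918, -0.001], [-0.002, 0.0, -1.0]]
force: [-0.1, 0.8, 1.4]
opening: 42.8
```

```bash
python3 -c "
from h import *
s=bot.read_state();print(s['wrist_torque'].round(2),s['tau'].round(2),s['force'].round(1))"
```

```text
[-0.06  0.1  -0.02] [ 2.000e-02 -4.586e+01 -3.323e+01 -3.000e-02 -1.400e-01  9.300e-01] [-0.1  0.8  1.4]
```

>>> step_arm:
  targets: [0, 0, 0, 0, 0, -4, 38, 0, 0, 0, 0, 0, -4, 38, 0, 0, 0, 0, 0, 0, 38]

```text
time: 20.25
eef_pos: [567.8, 54.2, 90.4]
orientation: [[0.96, 0.28, -0.006], [0.28, -0.96, -0.002], [-0.006, 0.0, -1.0]]
force: [-0.1, 0.3, 1.8]
opening: 42.8
```

```bash
python3 -c "
from h import *
s,T,S=look('21',(265,180,75,70,9),(230,160,65,70,9))
print(s['wrist_torque'].round(2),s['tau'].round(2),s['force'].round(1),s['joint_positions'])"
```

```text
20.25 [567.8  54.2  90.4] [[0.96, 0.28, -0.006], [0.28, -0.96, -0.002], [-0.006, 0.0, -1.0]] 42.8 [-0.1  0.3  1.8]
[ 0.    0.05 -0.01] [-2.300e-01 -4.553e+01 -3.304e+01 -2.000e-02 -1.200e-01  1.010e+00] [-0.1  0.3  1.8] [ -2.41009805  15.38950164 102.89283292  -0.12881501  62.03499675
  71.36071879]
```

View pics/s21.png

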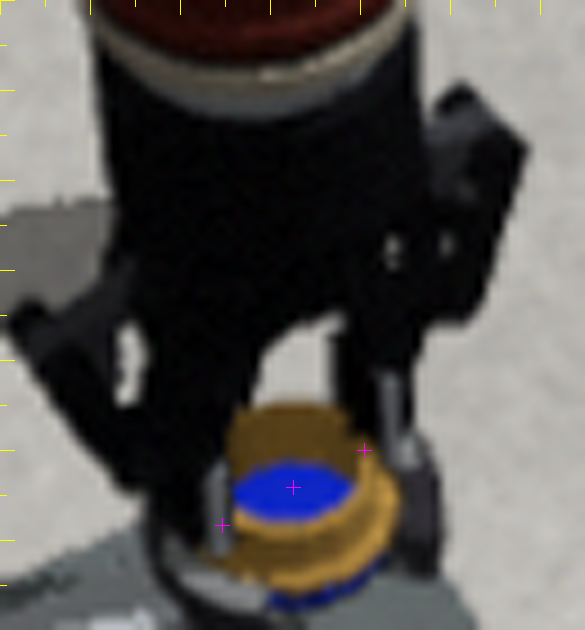

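View pics/t21.png

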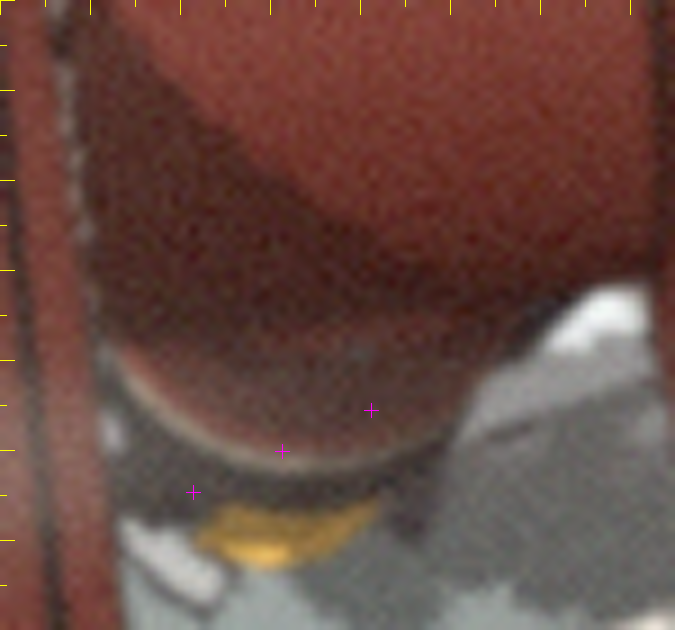

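>>> step_arm:
  targets: [1, 0, 0, 0, -0.3, 0, 38, 0, 0, 0, 0, 0, -5, 38, 0, 0, 0, 0, 0, 0, 38]
  force: 70

```text
time: 20.6
eef_pos: [566.3, 54.1, 90.7]
orientation: [[0.978, 0.209, -0.007], [0.209, -0.978, -0.002], [-0.007, 0.001, -1.0]]
force: [-2.2, -0.8, 2.1]
opening: 41.6
```

```bash
python3 -c "
from h import *
s=bot.read_state();print(s['wrist_torque'].round(2),s['tau'].round(2),s['force'].round(1),s['joint_positions'].round(2))"
```

```text
[-0.06  0.19  0.11] [ -0.08 -45.34 -33.49   0.16  -0.46   1.13] [-2.2 -0.8  2.1] [ -2.41  15.22 103.06  -0.16  62.08  75.6 ]
```

>>> step_arm:
  targets: [0, 0, 0, 0, 0, 0, 52, 0, 0, 0, 0, 0, 0, 58, 0, 0, 0, 0, 0, 0, 60, 1, 0, 6, 0, 0, 0, 62, 1, 0, 8, 0, 0, 0, 62]

```text
time: 21.02
eef_pos: [567.3, 53.9, 102.6]
orientation: [[0.976, 0.219, -0.009], [0.219, -0.976, -0.002], [-0.009, 0.0, -1.0]]
force: [0.2, 0.0, 0.3]
opening: 62.1
```

>>> step_arm:
  targets: [0, 0, 20, 0, 0, 0, 62, 0, 0, 30, 0, 0, 0, 62, 0, 0, 30, 0, 0, 0, 62, -20, 0, 10, 0, 0, 0, 62, -30, 0, 0, 0, 0, 0, 62]

```text
time: 21.43
eef_pos: [520.8, 53.2, 200.6]
orientation: [[0.975, 0.221, -0.003], [0.221, -0.975, -0.002], [-0.003, 0.001, -1.0]]
force: [-1.0, -0.5, -0.1]
opening: 62.1
```

>>> step_arm:
  targets: [-35, 0, 0, 0, 0, 0, 62, -35, 0, 0, 0, 0, 0, 62, -30, 0, 0, 0, 0, 0, 62, 0, 0, 0, 0, 0, 0, 62]

```text
time: 21.77
eef_pos: [416.6, 53.2, 205.6]
orientation: [[0.975, 0.224, 0.004], [0.224, -0.975, -0.002], [0.004, 0.003, -1.0]]
force: [-0.7, 0.9, -0.9]
opening: 61.9
```

```bash
python3 -c "
from h import *
s,T,S=look('22',(260,190,80,70,9),(220,180,85,70,9))"
```

```text
21.7667 [416.6  53.2 205.6] [[0.975, 0.224, 0.004], [0.224, -0.975, -0.002], [0.004, 0.003, -1.0]] 61.9 [-0.7  0.9 -0.9]
```

View pics/s22.png

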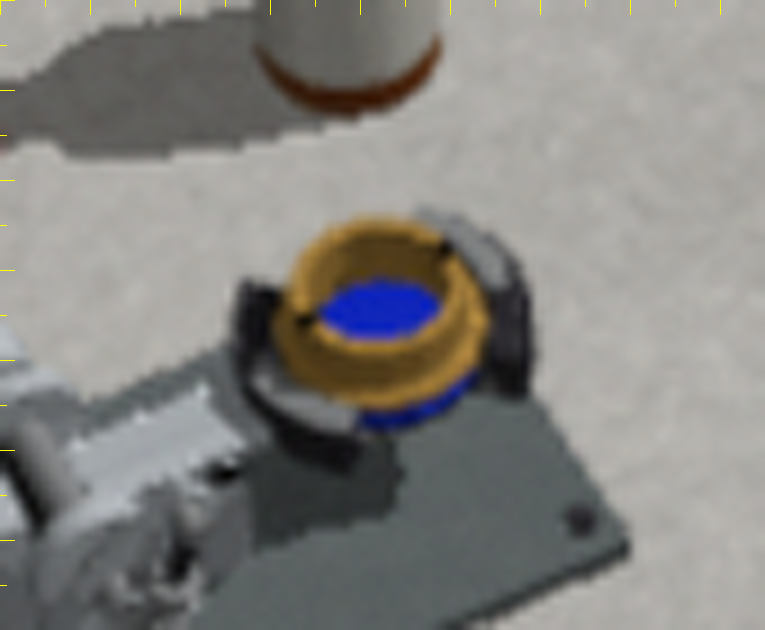

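View pics/t22.png

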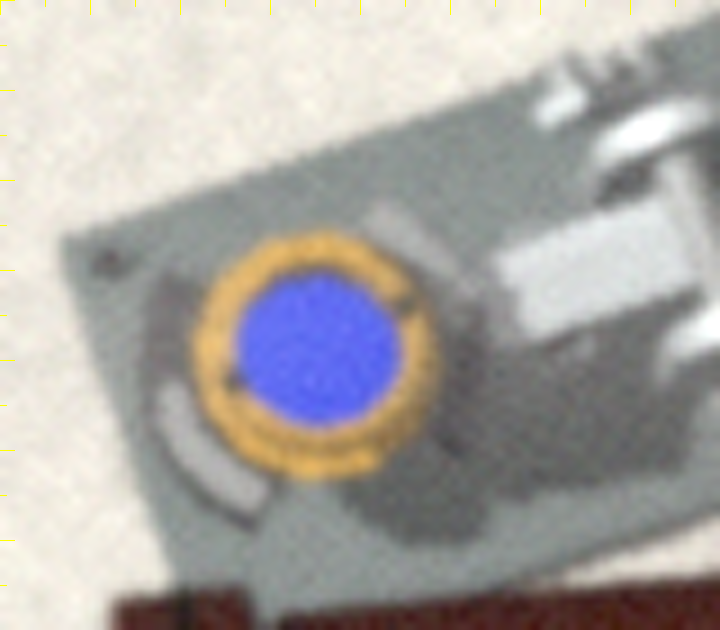

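```bash
python3 - <<'E'
from h import *
T=cam("top");S=cam("scene")
for c,a,b,u,v in((S,(304,320),(445,248),220,180),(T,(235,381),(404,307),260,190)):
    P=[onz(c,(q[0]/9+u-.45,q[1]/9+v-.45),82) for q in(a,b)];d=P[1]-P[0]
    print((P[0]+P[1])/2,np.linalg.norm(d),(np.degrees(np.arctan2(d[1],d[0]))+180)%180-180)
print(bot.read_state()["time"])
E
```

```text
[570.37577107  51.72003586  82.        ] 41.8506999655248 -74.48526334620351
[569.17924288  55.93267798  82.        ] 39.81937242677713 -74.8840924354508
21.9667
```

>>> step_arm:
  targets: [15, -12, 0, 0, 0, -1, 20, 20, -17, 0, 0, 0, -1, 0, 20, -17, -10, 0, 0, 0, 0, 15, -12, -15, 0, 0, 0, 0, 0, 0, 0, 0, 0, 0, 0]
  force: 30

```text
time: 22.38
eef_pos: [502.2, -8.1, 183.2]
orientation: [[0.982, 0.19, 0.015], [0.19, -0.982, -0.003], [0.014, 0.006, -1.0]]
force: [-0.5, 0.9, -0.4]
opening: 1.3
```

>>> step_arm:
  targets: [0, 0, 0, 0, 0, 0, 0]

```text
time: 22.47
eef_pos: [503.5, -8.7, 182.6]
orientation: [[0.982, 0.189, 0.014], [0.189, -0.982, -0.003], [0.013, 0.006, -1.0]]
force: [-0.1, -0.0, 0.6]
opening: 0.0
```

```bash
python3 -c "
from h import *
T=cam('top');print(onz(T,(291,307),115))
s,T,S=look('23',(290,200,100,80,8),(170,110,90,85,8))"
```

```text
[420.56806666  88.41834547 115.        ]
22.5167 [503.   -8.6 182.4] [[0.982, 0.189, 0.014], [0.189, -0.982, -0.003], [0.013, 0.006, -1.0]] -0.1 [-0.9 -1.   0.1]
```

View pics/s23.png

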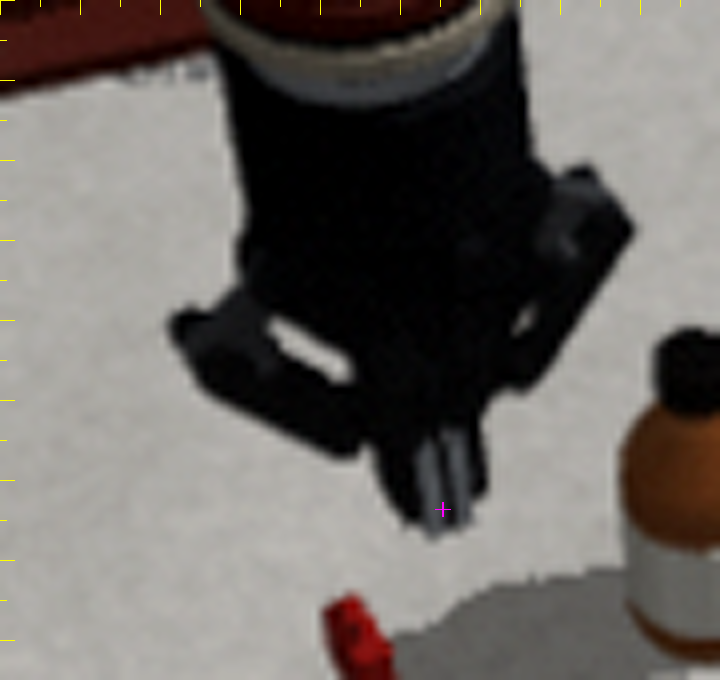

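>>> step_arm:
  targets: [-6, -1, -10, 0, 0.5, 0, 0, -6, -1, -12, 0, 0.3, 0, 0, -3, -1, -12, 0, 0, 0, 0, -2, 0, -10, 0, 0, 0, 0, 0, 0, 0, 0, 0, 0, 0]

```text
time: 23.03
eef_pos: [482.1, -8.7, 136.8]
orientation: [[0.981, 0.194, 0.001], [0.194, -0.981, -0.003], [0.0, 0.003, -1.0]]
force: [-0.9, 0.2, -0.6]
opening: -0.2
```

>>> step_arm:
  targets: [0, 0, 0, 0, 0, 0, 0]

```text
time: 23.12
eef_pos: [481.2, -8.4, 136.1]
orientation: [[0.981, 0.194, -0.0], [0.194, -0.981, -0.003], [-0.001, 0.003, -1.0]]
force: [-0.2, -0.5, 0.6]
opening: -0.1
```

>>> step_arm:
  targets: [6, -1, -3, 0, 0, 0, 0, 3, -2, -2, 0, 0, 0, 0, 0, 0, 0, 0, 0, 0, 0]

```text
time: 23.37
eef_pos: [491.1, -11.3, 131.4]
orientation: [[0.981, 0.194, 0.001], [0.194, -0.981, -0.003], [0.0, 0.003, -1.0]]
force: [0.2, -0.4, 0.4]
opening: 0.2
```

```bash
python3 -c "
from h import *
s,T,S=look('24',(310,200,80,80,8),(170,140,80,80,8))"
```

```text
23.3667 [491.1 -11.3 131.4] [[0.981, 0.194, 0.001], [0.194, -0.981, -0.003], [0.0, 0.003, -1.0]] 0.2 [ 0.2 -0.4  0.4]
```

View pics/s24.png

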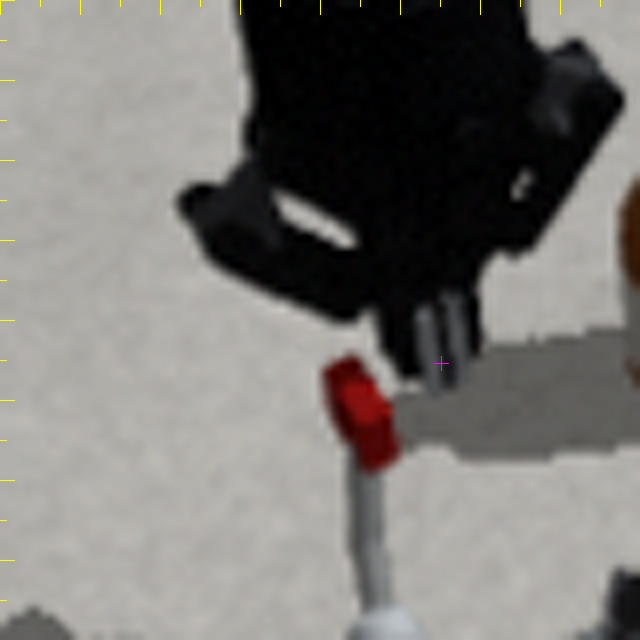

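View pics/t24.png

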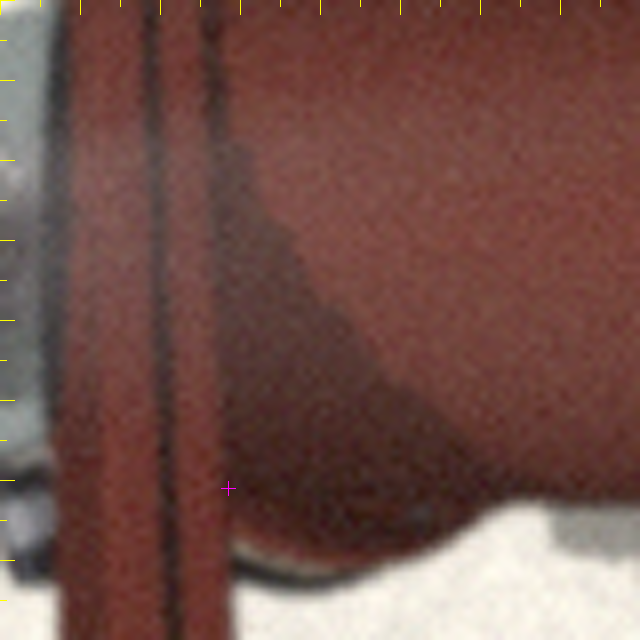

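>>> step_arm:
  targets: [4, -5, 0, 0, 0, 0, 0, 2, -5, 0.5, 0, 0, 0, 0, 1, -6, 1, 0, 0, 0, 0, 1, -6, 1, 0, 0, 0, 0]

```text
time: 23.8
eef_pos: [498.4, -29.9, 134.5]
orientation: [[0.981, 0.195, -0.003], [0.195, -0.981, 0.006], [-0.002, -0.006, -1.0]]
force: [-0.1, 5.4, -2.4]
opening: -0.4
```

```bash
cat >>h.py <<'E'
def lf(p):
    xl=np.array([-.1857,.9826]);yl=np.array([-.9826,-.1857]);d=p[:2]-np.array([586.6,-36.6]);return (d@xl).round(1),(d@yl).round(1),p[2].round(1)
E
python3 -c "
from h import *
s,T,S=look('25',None,(170,140,80,80,8));print(lf(s['eef_pos']))"
```

```text
23.8 [498.4 -29.9 134.5] [[0.981, 0.195, -0.003], [0.195, -0.981, 0.006], [-0.002, -0.006, -1.0]] -0.4 [-0.1  5.4 -2.4]
(np.float64(22.9), np.float64(85.5), np.float64(134.5))
```

View pics/s25.png

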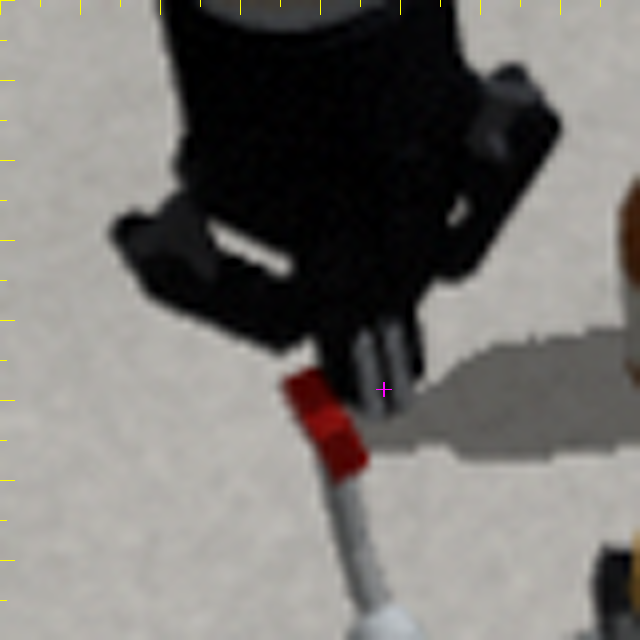

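>>> step_arm:
  targets: [1.1, -6, 0, 0, 0, 0, 0, 1.2, -6.5, 0, 0, 0, 0, 0, 1.2, -6.5, -0.5, 0, 0, 0, 0, 1.2, -6.5, -1, 0, 0, 0, 0]

```text
time: 24.18
eef_pos: [502.8, -53.7, 133.5]
orientation: [[0.981, 0.195, -0.006], [0.195, -0.981, 0.013], [-0.003, -0.014, -1.0]]
force: [0.2, 4.3, -0.1]
opening: 0.1
```

```bash
python3 -c "
from h import *
s,T,S=look('26',None,(150,130,90,85,8));print(lf(s['eef_pos']))"
```

```text
24.1833 [502.8 -53.7 133.5] [[0.981, 0.195, -0.006], [0.195, -0.981, 0.013], [-0.003, -0.014, -1.0]] 0.1 [ 0.2  4.3 -0.1]
(np.float64(-1.2), np.float64(85.5), np.float64(133.5))
```

View pics/s26.png

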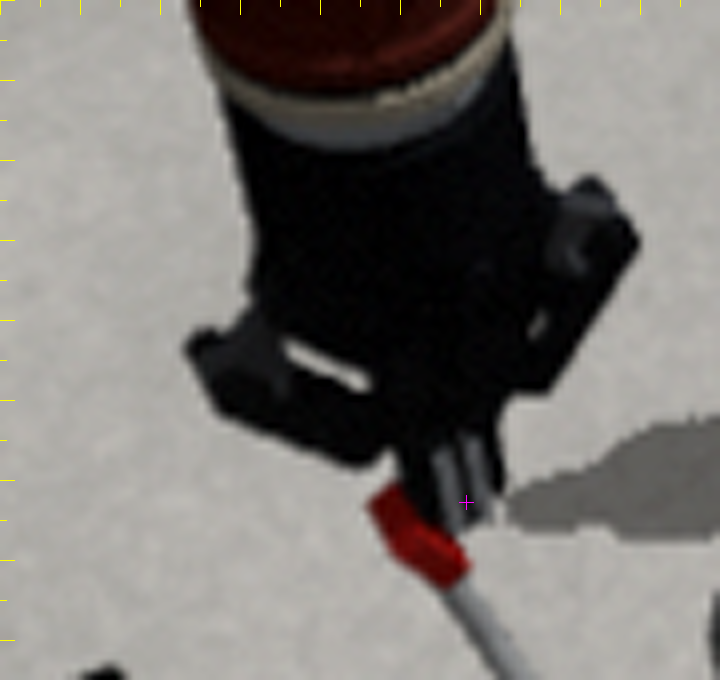

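>>> step_arm:
  targets: [1.2, -6.5, -1.5, 0, 0, 0, 0, 1.2, -6.5, -2.5, 0, 0, 0, 0, 1.2, -6, -3, 0, 0, 0, 0, 1.2, -6, -4, 0, 0, 0, 0]

```text
time: 24.57
eef_pos: [508.8, -81.5, 122.6]
orientation: [[0.981, 0.195, -0.004], [0.195, -0.981, 0.011], [-0.002, -0.012, -1.0]]
force: [0.4, 1.7, 0.1]
opening: 0.2
```

```bash
python3 -c "
from h import *
s,T,S=look('27',None,(150,130,130,110,6));print(lf(s['eef_pos']))"
```

```text
24.5667 [508.8 -81.5 122.6] [[0.981, 0.195, -0.004], [0.195, -0.981, 0.011], [-0.002, -0.012, -1.0]] 0.2 [0.4 1.7 0.1]
(np.float64(-29.7), np.float64(84.8), np.float64(122.6))
```

View pics/s27.png

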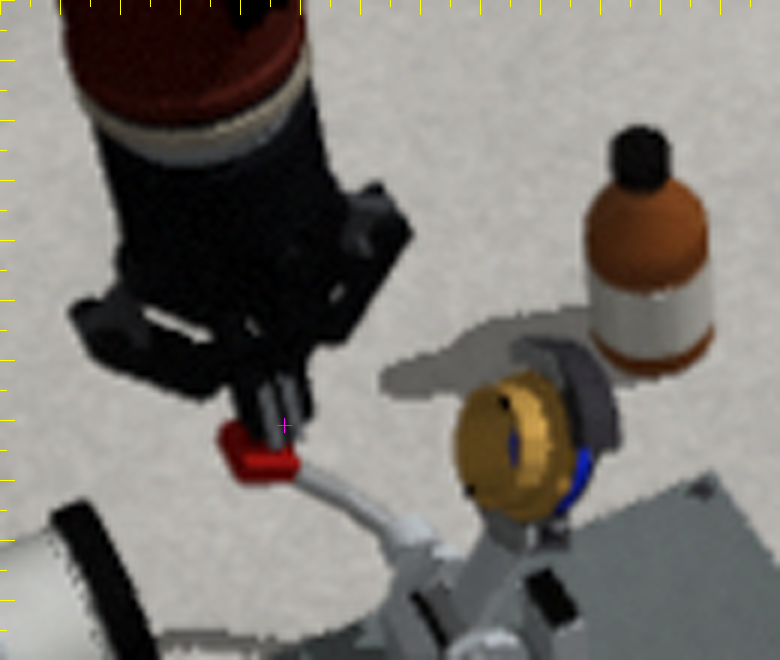

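>>> step_arm:
  targets: [1, -5, -4, 0, 0, 0, 0, 1, -4, -5, 0, 0, 0, 0, 1, -3, -5, 0, 0, 0, 0, 0, 0, 0, 0, 0, 0, 0]

```text
time: 24.95
eef_pos: [512.3, -97.7, 106.1]
orientation: [[0.981, 0.193, -0.004], [0.193, -0.981, 0.009], [-0.002, -0.009, -1.0]]
force: [-0.2, -0.4, -0.2]
opening: -0.2
```

```bash
python3 -c "
from h import *
s,T,S=look('28',None,(150,130,130,110,6));print(lf(s['eef_pos']))"
```

```text
24.95 [512.3 -97.7 106.1] [[0.981, 0.193, -0.004], [0.193, -0.981, 0.009], [-0.002, -0.009, -1.0]] -0.2 [-0.2 -0.4 -0.2]
(np.float64(-46.3), np.float64(84.3), np.float64(106.1))
```

View pics/s28.png

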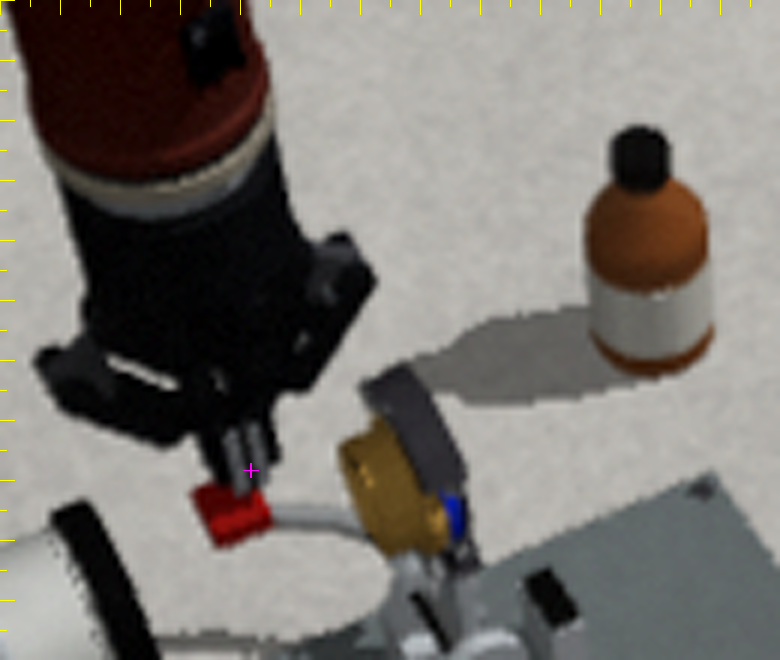

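>>> step_arm:
  targets: [-5, 0, 15, 0, 0, 0, 0, -20, 0, 25, 0, 0, 0, 0, -30, 0, 30, 0, 0, 0, 0, -35, -10, 20, 0, 0, 0, 0, -35, -15, 0, 0, 0, 0, 0]

```text
time: 25.42
eef_pos: [386.2, -120.6, 197.3]
orientation: [[0.98, 0.199, -0.006], [0.199, -0.98, 0.01], [-0.004, -0.011, -1.0]]
force: [0.5, -1.6, 0.5]
opening: -0.1
```

>>> step_arm:
  targets: [-10, -35, 0, 0, 0, 0, 0, -10, -35, 0, 0, 0, 0, 0, -5, -30, 0, 0, 0, 0, 0, 0, 0, 0, 0, 0, 0, 0, 0, 0, 0, 0, 0, 0, 0]

```text
time: 25.83
eef_pos: [354.5, -224.1, 200.6]
orientation: [[0.98, 0.199, -0.001], [0.199, -0.98, 0.004], [-0.001, -0.004, -1.0]]
force: [0.1, 0.3, -0.3]
opening: -0.1
```

```bash
python3 -c "
from h import *
s,T,S=look('29',(260,150,150,120,5),(150,130,130,110,6));
cv2.imwrite('pics/sf.png',S['img']);cv2.imwrite('pics/tf.png',T['img'])"
```

```text
25.8333 [ 354.5 -224.1  200.6] [[0.98, 0.199, -0.001], [0.199, -0.98, 0.004], [-0.001, -0.004, -1.0]] -0.1 [ 0.1  0.3 -0.3]
```

View pics/s29.png

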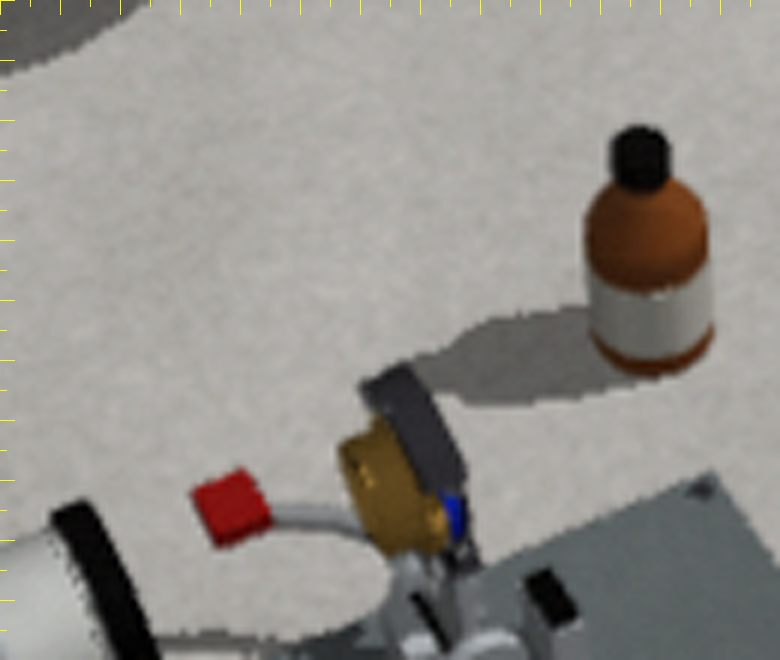

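View pics/t29.png

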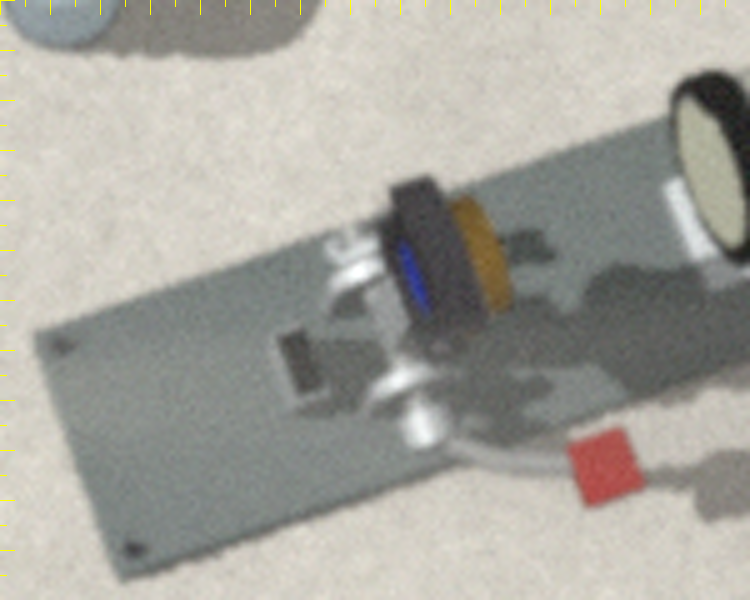

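View pics/tf.png

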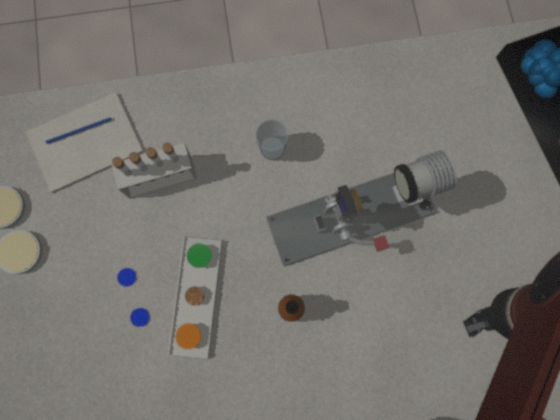

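```bash
python3 - <<'E'
from h import *
T=cam("top");S=cam("scene")
print(tri(T,(380.9,242.9),S,(188.1,214)),proj(T,(516.4,-106.8,74)),proj(S,(516.4,-106.8,74)))
for c in(T,S):
    for n,lo,hi in(("green",(50,120,50),(75,255,255)),("orange",(5,150,120),(18,255,255))): print(n,[(a,b[4]) for a,b in blobs(c,lo,hi,100)[0]])
print(bot.read_state()["force"],bot.read_state()["time"])
bot.job_done()
E
```

```text
(array([ 515.94541968, -106.50360674,   69.50017546]), np.float64(2.8232146282083335)) [382.19369687 242.32899272] [188.33593471 212.97843336]
green [(array([198.6, 255.5]), 386)]
orange [(array([187.8, 335.7]), 461)]
green [(array([338.9, 200.3]), 233)]
orange [(array([331.8, 153.4]), 151)]
[-0.17610771  0.07682944  1.35957619] 26.0333
the job is handed in; nothing more can be done
```

I laid the blue glass in the folded-down cell and put the ring on it. I turned the ring clockwise about 85° until it slipped in the fingers, then pushed the lever until the stand snapped upright. I handed the job in at about 26 s of the 64 s allowed; no verdict is reported.

Last checks:
- **Stand:** the lever pad measured at (516, -107, 69.5) mm, within about 1 mm of where it should be with the stand upright. The two camera rays to it missed each other by about 2.8 mm, in line with the calibration error.
- **Glass and ring:** both views show the ring seated in the cell and a strip of the blue glass behind it. I did not measure their position or tilt again after the snap.
- **Other things:** the green and amber filters are at the same pixels as at the start. The bottle, beaker and rack look unmoved by eye only. The gripper ended clear of everything.

Points that disagreed:
- **Cameras:** they differed from each other by up to about 4 mm. I averaged them and checked the glass and ring against the cell in the images before lowering each one.
- **Ring angle:** the lug line measured about 5° short of cell x, where you gave 8 to 17°. My angle reading could be off by about 3°. The limit is about 26°.
- **Tightness:** the wrist torque showed no clear rise, so I judged the ring snug from its final angle and from about 3° of slip in the grip.

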